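# Crank out the filter carriage of a cell analyser and unload its filter sliders

## Task

Fit the loose hand crank on the square shaft end beside the analyser's filter bay and wind the filter carriage all the way out from under the hood (four turns anticlockwise seen from above). Draw every filter slider straight and level out of its channel without forcing it, and lay them all flat, upright grip up, inside the white tray. Then wind the empty carriage all the way back in with the crank, take the crank off, stand it upright on its black rubber mat again, and leave the bottle, the jar and the tip box where they are.

Things in the scene. Friction and masses are not known exactly. Their poses are not given: they have to be found in the camera images.
- analyser: Cell analyser, fixed; own -x is its front, where the carriage comes out. Origin on the bench, bay centre line, at the home carriage's front face. Hood: 184 mm wide (y), 100 to 110 mm high, own x -60 to 100. White main housing, own x 100 to 360, 400 wide, 260 tall. Drive housing beside the hood: own y 92 to 215, x -70 to 100, 70 mm tall.
- carriage: Aluminium filter carriage, own x 0 to 80 mm, 150 wide (y), top 50 mm above the bench. Axes as the analyser's; origin coincides with the analyser's when home, 80 mm along own -x of it after four turns out. Three channels open to -x at own y = -48, 0, 48 mm: 36 wide, 10.5 high, 71 deep, floor 32 mm above the bench.
- drive (a joint): Shaft angle, rad, positive anticlockwise from above; winds the carriage out 3.2 mm per rad (20 mm a turn). Home stop at 0 (starts up to 0.6 from it), outer stop at 25.4. Stays where left; takes about 0.15 N m to turn. At 0 the square's sides are parallel to the analyser's axes; they turn with it.
- shaft_foot (a point): Centre of the shaft's foot on top of the drive housing, 70 mm above the bench, at the analyser's own x -30, y 170 mm. The steel shaft end stands upright here: 14 mm square for 20 mm, then a 10 mm square tip, 24 mm tall in all. A fitted crank rests with its origin here.
- crank: Loose steel hand crank, 0.33 kg. Origin under the hub's centre, z up, x towards the handle. Hub 34 mm square, 26 tall, with a 16.4 mm square socket from below, 26 deep, sides along own x, y (any quarter turn fits). Arm 16 mm wide, z 26 to 36, x -17 to 56. Above the hub a 22 mm square boss, z 36 to 72, sides along x, y, for lifting it. Starts standing on the mat.
- crank_handle (a point): Middle of the crank's upright round black handle, at the crank's own x = 45 mm, z = 62 mm: a sleeve 18 mm thick, z 38 to 86 mm, that spins freely on the crank.
- mat: Black rubber mat, fixed, 130 mm square, 3 mm thick, origin under its centre on the bench. The crank's place.
- tray: Loose white open tray, about 0.7 kg, outer 152 mm (own x) by 184 mm (own y), walls 4 mm thick and 22 mm tall, floor 4 mm thick; origin under its centre. Sliders lie in it with their length along its x, side by side along its y (54 mm apart fits three).
- bottle: Amber reagent bottle 60 mm across, 130 mm tall; a bystander.
- jar: Small clear jar 50 mm across, 70 mm tall; a bystander.
- tipbox: Grey pipette tip box 85 by 120 by 60 mm; a bystander.
- slider0: Aluminium filter slider, 80 g, or None if absent: plate 110 mm long (x), 34 wide, 8 thick, glass window; at own x = -45 mm an upright grip plate 10 mm thick (x), 24 wide (y), top 58 mm above the underside. Origin: underside centre. Starts in the carriage's y = -48 mm channel, 68 mm of it inside, origin at the carriage's own x = 13 mm, axes as the analyser's.
- slider1: Aluminium filter slider, 80 g, or None if absent: plate 110 mm long (x), 34 wide, 8 thick, glass window; at own x = -45 mm an upright grip plate 10 mm thick (x), 24 wide (y), top 58 mm above the underside. Origin: underside centre. Starts in the carriage's middle channel, 68 mm of it inside, origin at the carriage's own x = 13 mm, axes as the analyser's.
- slider2: Aluminium filter slider, 80 g, or None if absent: plate 110 mm long (x), 34 wide, 8 thick, glass window; at own x = -45 mm an upright grip plate 10 mm thick (x), 24 wide (y), top 58 mm above the underside. Origin: underside centre. Starts in the carriage's y = +48 mm channel, 68 mm of it inside, origin at the carriage's own x = 13 mm, axes as the analyser's.
Not all that is in view belongs to the job. Of the things that look like the mat, the largest one is meant.

How it is judged:
By the outcome, as a careful person would: the job done as asked, in the order asked, and still so for the second after the job is handed in, with the robot touching nothing.
Of slider0, slider1, slider2 only 1 to 3 are there at a start; the rules pass over those that are not, and their reading is None.
At some moment in a run one of tray may be knocked a few centimetres aside while the robot is not near it.
Once in a run the grip may slacken for a moment while it holds something.
It also fails if it takes over 210 s, if anything falls off the work surface, if the arm or the gripper's body presses on something with over 40 N, if the wrist force passes 120 N, or if a joint passes its speed limit or range.

## Robot

A 6-joint arm with a two-finger parallel gripper is mounted at the origin on the work surface. World frame = base frame: x ahead of the robot, y to its left, z up, the work surface at z = 0. Lengths are in m, angles in rad, forces in N, time in s.
With the tool pointing down it reaches from about 0.25 to 0.775 m from the base axis. Payload 4 kg.
Tool frame: the origin (TCP) lies midway between the tips of the shut fingers; the grasp point (between the pads) lies 19 mm behind it; z points along the fingers, y is the direction in which the jaws open and shut (so a half turn about z gives the same grasp; the last joint's range is limited). The gripper opens to 94 mm and grips with 3 to 60 N. Pads are 16 mm wide; open, the fingers measure 119 mm over their backs; the gripper's body (75 mm by 177 mm) begins 78 mm behind the grasp point.
Start: joints at [1.065, 0.087, 1.371, -0, 1.684, -0.103], TCP at [0.216, 0.506, 0.206] pointing down, gripper open.
Joint ranges: [-3.1, 3.1], [-0.76, 2.03], [0.27, 2.55], [-1.08, 4.22], [0.17, 2.65], [-2.57, 2.57]. Speed limits (rad/s): [2.79, 2.79, 3.14, 3.14, 3.14, 3.14].

## Interface

Orientations are given as [roll, pitch, yaw] about the fixed x, y, z axes, in that order (R = Rz(yaw) Ry(pitch) Rx(roll)).
In Python, from bench import robot, cams gives the robot as it stands.
- The arm moves only by the tool step_arm, never from a script. Its argument "plan" is a list that holds one entry, the list of rows, each a list of 5 numbers: the shift along the world's x, y, z in mm, then the turn about the world's z in rad, then the opening in per cent of the stroke, from 0 (shut) to 100 (fully open). In form: [[[tx, ty, tz, turn, fingers], ...]]. A call has 1 to 8 rows; each row is the pose to reach, as a shift and turn from the pose commanded when the call began; what a row does not reach only later rows make up. A row lasts 1/12 s, in which the tool goes at most 41.7 mm and 7.16 degrees, less where a joint would pass 70% of its speed; a pose out of reach is approached as far as the arm can. A call with a gripper value outside its range is refused whole. The fingers move at their own pace and stop on an object; the grip force is fixed at half the most. Time passes only in rows, so rows that repeat a pose let the fingers close. It gives the time, the measured TCP pose, the force and the opening at its end, in the units of the state.
- robot.get_obs(): the state, without advancing time (a new reading comes with each control period).
- cams.snapshot(name): name is "scene" or "top" or "wrist"; returns a dict with "frame" (480x640x3 uint8, red, green, blue), "camera_matrix" (3x3 intrinsics, pixels), "k1" (the pictures are not rectified: a ray, as slopes to the right and down, at radius r is drawn at 1 + k1 r^2 times it, then the intrinsics apply), "origin" and "attitude" of the camera in the world; the wrist camera has in their place "T_tool_cam" (4x4, takes a point from camera to tool coordinates, whose origin is the TCP and whose axes are the flange's). Camera axes: x right, y down, z forward; pixel columns grow to the right and rows downward; lengths in m; the calibration is good to about 2 mm. A picture is of the moment at which its call begins: read the wrist's pose just before it. There is no depth.
- robot.close_job(): hands the job in, once; it reports no verdict.
The state is a dict: "time": time; "joint_positions": joint angles; "qvel": joint speeds; "joint_torque": joint torques, N m; "tool_pos": TCP position; "ee_rot": TCP orientation; "wrist_force": force on the tool from outside, world axes, zero at the start; "wrist_torque": the same for the moment, N m; "width": finger opening in m.
Only numpy, scipy, OpenCV 4.12 (cv2) and the standard library are available. Lean on these libraries where they do the work, as an engineer would, in place of code of your own. Each camera call takes 0.05 s, during which the arm holds its last target. There are 200 camera calls.

## Working session

There is one attempt and no reset: what is moved stays moved. The work goes in short steps, Python scripts to look and compute and a tool call to move; the robot and the scene stay as the last step left them, time stands still between calls to the robot, and variables do not carry over. Pictures are saved under pics/ and viewed, about 12 in all and at most 16, crops included, and the job is handed in when it is done.

Besides the shell and the picture viewer there is one more tool, called after "Emit:" by a JSON object that holds its "op" and its "data". step_arm: Moves the arm, as the interface text tells. Its arguments: {"type":"object","properties":{"plan":{"type":"array"}},"required":["plan"]}

```bash
ls; mkdir -p pics; cat > h.py <<'E'
import numpy as np, cv2
from bench import robot, cams
from scipy.spatial.transform import Rotation as R
def snap(n, tag=None):
    o=robot.get_obs(); s=cams.snapshot(n); s['obs']=o
    if n=='wrist':
        T=np.eye(4); T[:3,:3]=rot(o['ee_rot']); T[:3,3]=o['tool_pos']
        M=T@np.array(s['T_tool_cam']); s['C']=M[:3,3]; s['Rc']=M[:3,:3]
    else:
        s['C']=np.array(s['origin']); s['Rc']=rot(s['attitude'])
    if tag: cv2.imwrite(f'pics/{tag}.png', s['frame'][:,:,::-1])
    return s
def rot(a):
    a=np.array(a,float)
    return a if a.shape==(3,3) else R.from_euler('xyz',a).as_matrix() if a.size==3 else R.from_quat(a).as_matrix()
def ray(s,uv):
    K=np.array(s['camera_matrix']); k=float(s['k1'])
    d=np.linalg.solve(K,np.array([uv[0],uv[1],1.]))[:2]
    p=d.copy()
    for _ in range(20): p=d/(1+k*(p@p))
    return s['Rc']@np.array([p[0],p[1],1.])
def onz(s,uv,z):
    d=ray(s,uv); t=(z-s['C'][2])/d[2]; return s['C']+t*d
def proj(s,P):
    q=s['Rc'].T@(np.array(P,float)-s['C']); p=q[:2]/q[2]; p=p*(1+float(s['k1'])*(p@p))
    return (np.array(s['camera_matrix'])@np.array([p[0],p[1],1]))[:2]
E
python3 - <<'E'
from h import *
print(robot.get_obs())
for n in ['top','scene','wrist']:
    s=snap(n,n+'0'); print(n,{k:v for k,v in s.items() if k not in('frame','obs')})
E
```

```text
pics
{'time': 0.0, 'joint_positions': array([ 1.06487662e+00,  8.79024771e-02,  1.37227621e+00, -3.38350455e-05,
        1.68358153e+00, -1.03093214e-01]), 'qvel': array([1.12370098e-03, 1.60231535e-06, 1.29578030e-03, 2.40400445e-04,
       2.08614253e-03, 7.87179604e-04]), 'joint_torque': array([-1.94896602e-03, -3.40201414e+01, -3.02411163e+01,  7.15942704e-02,
        3.34008748e-02, -1.68980737e-04]), 'tool_pos': array([0.21535046, 0.50547956, 0.20432175]), 'ee_rot': array([-3.13943314e+00, -1.89615366e-04,  2.73876218e+00]), 'wrist_force': array([ 0.09106163, -0.28887147,  0.07046336]), 'wrist_torque': array([ 0.03384485,  0.04709296, -0.02720255]), 'width': 0.09379635577506794}
top {'camera_matrix': array([[608.80763027,   0.        , 326.39829419],
       [  0.        , 608.80763027, 243.72302811],
       [  0.        ,   0.        ,   1.        ]]), 'k1': -0.17921023870301114, 'origin': array([ 0.36392321, -0.12309903,  1.47597955]), 'attitude': array([-3.02860485, -0.01131776, -1.58793476]), 'C': array([ 0.36392321, -0.12309903,  1.47597955]), 'Rc': array([[-0.01713649, -0.
[... 715 characters left out ...]
.14888876],
       [  0.        , 391.59512537, 244.60995777],
       [  0.        ,   0.        ,   1.        ]]), 'k1': 0.01618805810800841, 'T_tool_cam': array([[ 6.34859064e-04, -9.62357335e-01, -2.71786603e-01,
         8.00368044e-02],
       [ 9.99999789e-01,  5.73540304e-04,  3.05048926e-04,
         3.22378676e-04],
       [-1.37685501e-04, -2.71786739e-01,  9.62357496e-01,
        -1.79368461e-01],
       [ 0.00000000e+00,  0.00000000e+00,  0.00000000e+00,
         1.00000000e+00]]), 'C': array([0.14201042, 0.53753281, 0.3838044 ]), 'Rc': array([[ 0.39138296,  0.88583198,  0.24924102],
       [ 0.92022605, -0.37621056, -0.10793347],
       [-0.00184382,  0.2716014 , -0.96240806]])}
```

View pics/top0.png

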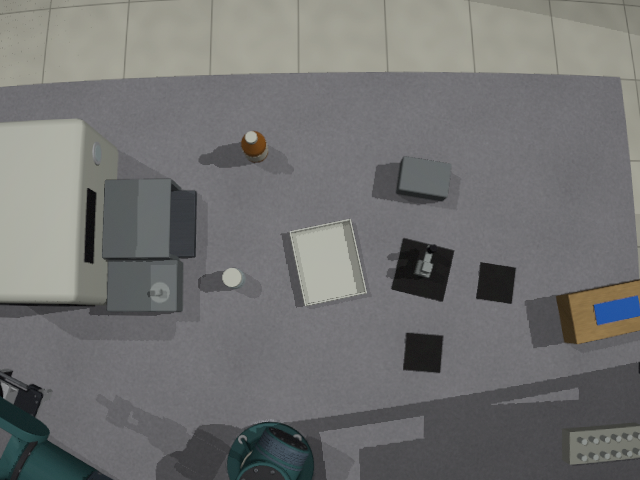

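View pics/scene0.png

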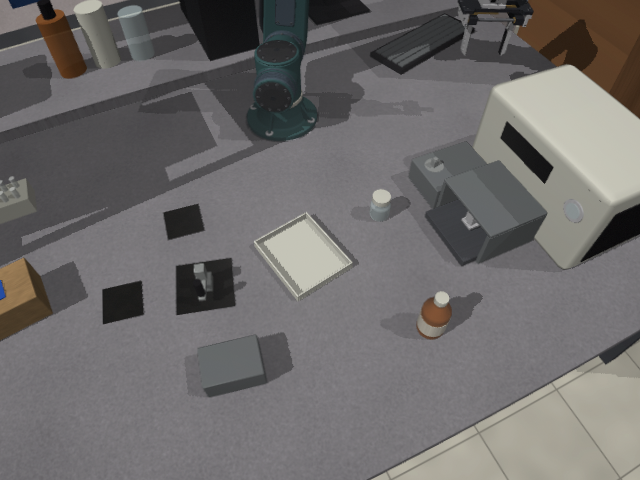

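Top view: the analyser is on the left with its front facing image right, and the shaft is at about (158,292). The jar is at (232,278), the tray at (328,262) and the tip box at (424,178).

There are three mat-like squares: (423,268), (496,282) and (423,352). The first is the largest and has the crank on it.

```bash
python3 - <<'E'
from h import *
s=snap('top'); im=s['frame']; hsv=cv2.cvtColor(im,cv2.COLOR_RGB2HSV)
def blobs(m,z,amin=300):
    n,l,st,c=cv2.connectedComponentsWithStats(m.astype(np.uint8))
    for i in range(1,n):
        if st[i,4]<amin: continue
        cs,_=cv2.findContours((l==i).astype(np.uint8),0,2)
        P=np.array([onz(s,p[0],z)[:2] for p in cs[0]],np.float32)
        print(st[i],c[i].round(),[np.round(v,3) for v in cv2.minAreaRect(P)])
print('black');blobs(hsv[:,:,2]<35,0.003)
m=(hsv[:,:,2]>150)&(hsv[:,:,1]<60); m[:100]=0
print('white');blobs(m,0.022)
for n,uv,z in [('shaft',(158,292),.094),('jar',(232,278),.07),('bottle',(252,137),.13),('hoodFR',(176,179),.105),('hoodFL',(172,260),.1),('hoodBk',(104,260),.1),('hoodBkR',(105,180),.1),('drvF',(182,261),.07),('drvFl',(182,311),.07),('drvBk',(107,311),.07)]:
    print(n,onz(s,uv,z).round(3))
c=np.hstack([cv2.resize(im[130:330,90:250],(480,600),interpolation=2),cv2.resize(im[220:320,380:460],(320,400),interpolation=2).repeat(1,0) if 0 else np.vstack([cv2.resize(im[225:315,385:460],(320,384),interpolation=2),np.zeros((216,320,3),np.uint8)])])
cv2.imwrite('pics/c1.png',c[:,:,::-1])
E
```

```text
black
[ 85 188  11  75 598] [ 90. 226.] [array([0.588, 0.449]), array([0.022, 0.188]), np.float64(89.568)]
[ 392  239   61   62 2295] [422. 270.] [array([ 0.465, -0.376]), array([0.127, 0.129]), np.float64(74.99)]
[ 477  263   38   40 1229] [496. 283.] [array([ 0.428, -0.558]), array([0.088, 0.088]), np.float64(80.382)]
[ 404  333   38   39 1274] [423. 352.] [array([ 0.263, -0.371]), array([0.087, 0.087]), np.float64(83.339)]
[ 14 385  29  32 321] [ 28. 399.] [array([0.155, 0.61 ]), array([0.065, 0.074]), np.float64(66.912)]
white
[624 100  16  60 678] [633. 129.] [array([ 0.819, -0.955]), array([0.163, 0.04 ]), np.float64(0.082)]
[    0   119    83   180 13878] [ 39. 208.] [array([0.632, 0.591]), array([0.235, 0.455]), np.float64(89.981)]
[631 162   9  52 367] [636. 185.] [array([ 0.663, -0.942]), array([0.024, 0.137]), np.float64(84.212)]
[ 290  219   77   87 4014] [324. 263.] [array([ 0.486, -0.144]), array([0.183, 0.151]), np.float64(11.008)]
shaft [0.415 0.246 0.094]
jar [0.447 0.078 0.07 ]
bottle [0.765 0.025 0.13 ]
hoodFR [0.676 0.205 0.105]
hoodFL [0.488 0.213 0.1  ]
hoodBk [0.49  0.375 0.1  ]
hoodBkR [0.679 0.378 0.1  ]
drvF [0.488 0.196 0.07 ]
drvFl [0.372 0.196 0.07 ]
drvBk [0.372 0.376 0.07 ]
```

View pics/c1.png

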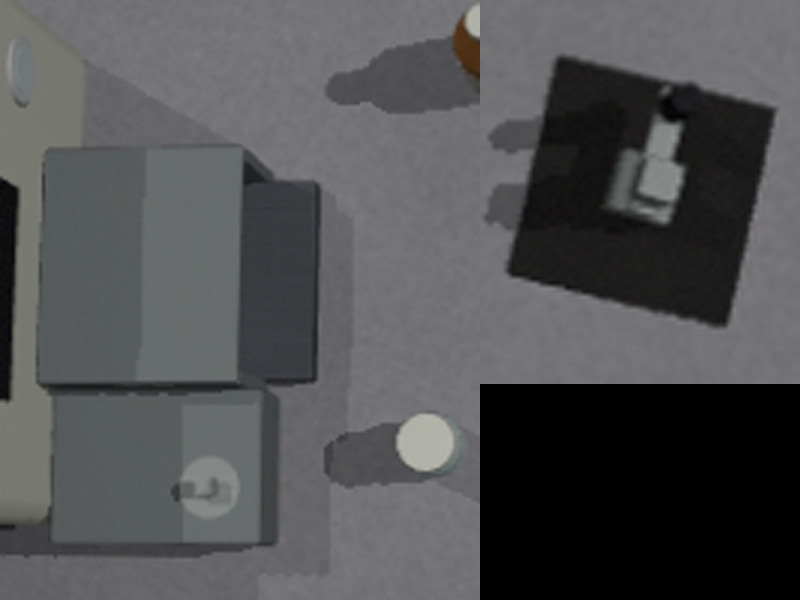

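The largest black square (0.127 m, at 422,270) is the mat, and the crank standing on it confirms that. I'll look at the shaft up close first, on the way to the crank.

Emit:
{"op": "step_arm", "data": {"plan": [[[100, -130, 10, 0.2, 100], [200, -260, 10, 0.4, 100], [200, -260, 10, 0.4, 100], [200, -260, 10, 0.4, 100], [200, -260, 10, 0.4, 100], [200, -260, 10, 0.4, 100], [200, -260, 10, 0.4, 100], [200, -260, 10, 0.4, 100]]]}}

```text
time: 0.87
tool_pos: [0.4128, 0.2488, 0.2154]
ee_rot: [3.141, 0.0, 3.139]
wrist_force: [0.3, 0.7, 0.2]
width: 0.0939
```

Emit:
{"op": "step_arm", "data": {"plan": [[[0, 0, 0, 0, 100], [0, 0, 0, 0, 100], [0, 0, 0, 0, 100], [0, 0, 0, 0, 100]]]}}

```text
time: 1.2
tool_pos: [0.4113, 0.2515, 0.2152]
ee_rot: [3.141, -0.001, 3.14]
wrist_force: [-0.4, -0.1, -0.1]
width: 0.0941
```

```bash
python3 - <<'E'
from h import *
s=snap('wrist','w1'); print(s['obs']['tool_pos'],s['obs']['ee_rot'],s['obs']['joint_positions'],s['obs']['time'])
np.save('w1.npy',{k:s[k] for k in('frame','C','Rc','camera_matrix','k1')},allow_pickle=True)
print(proj(s,[.415,.246,.094]))
E
```

```text
[0.41132086 0.25152899 0.21519602] [ 3.14122080e+00 -6.06495133e-04  3.14045437e+00] [ 4.30743909e-01 -6.62916485e-02  1.50654478e+00  5.96689212e-04
  1.70173466e+00 -1.13883623e+00] 1.2
[313.25891892 243.03865333]
```

View pics/w1.png

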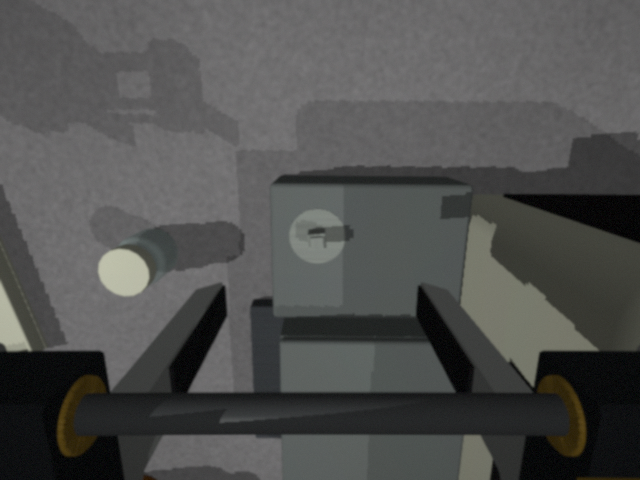

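Wrist view: the pale disc with the shaft is at (317,237), the drive housing spans columns 272–470, and the jar lid is at (124,272). I'll enlarge the shaft for its angle.

```bash
python3 - <<'E'
from h import *
s=np.load('w1.npy',allow_pickle=True).item(); im=s['frame']
g=cv2.cvtColor(im,cv2.COLOR_RGB2GRAY)
m=(g>118).astype(np.uint8); m[:200]=0;m[270:]=0;m[:,:280]=0;m[:,350:]=0
cs,_=cv2.findContours(m,0,1); c=max(cs,key=cv2.contourArea); h=cv2.convexHull(c)
P=np.array([onz(s,p[0],.071)[:2] for p in h],np.float32)
print('disc',cv2.fitEllipse(P),cv2.minEnclosingCircle(P))
cv2.imwrite('pics/c2.png',cv2.resize(im[205:270,285:355],(700,650),interpolation=cv2.INTER_CUBIC)[:600,:,::-1])
print(onz(s,(272,184),.07),onz(s,(470,190),.07),onz(s,(273,314),.07),onz(s,(464,314),.07),onz(s,(124,272),.07))
E
```

```text
disc ((0.4153333008289337, 0.2485535889863968), (0.047098271548748016, 0.04723919555544853), 97.0267105102539) ((0.41525405645370483, 0.24852320551872253), 0.023953663185238838)
[0.37111132 0.21178559 0.07      ] [0.37624013 0.3753716  0.07      ] [0.48833711 0.20864912 0.07      ] [0.48833047 0.38141627 0.07      ] [0.44784952 0.07984372 0.07      ]
```

View pics/c2.png

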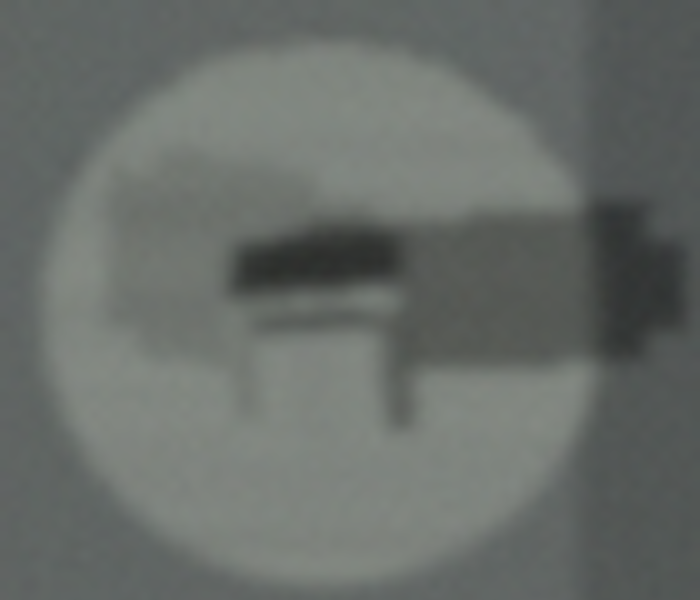

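Shaft foot is at (0.4153, 0.2486), turned about +4° anticlockwise. Next, the crank.

Emit:
{"op": "step_arm", "data": {"plan": [[[10, -310, 0, -0.1, 100], [10, -310, 0, -0.1, 100], [10, -310, 0, -0.1, 100], [10, -310, 0, -0.1, 100], [10, -310, 0, -0.1, 100], [10, -310, 0, -0.1, 100], [10, -310, 0, -0.1, 100], [10, -310, 0, -0.1, 100]]]}}

```text
time: 1.92
tool_pos: [0.4218, -0.0619, 0.2154]
ee_rot: [-3.14, 0.0, 3.038]
wrist_force: [0.2, 0.0, 0.1]
width: 0.0941
```

Emit:
{"op": "step_arm", "data": {"plan": [[[20, -310, 0, -0.1, 100], [20, -310, 0, -0.1, 100], [20, -310, 0, -0.1, 100], [20, -310, 0, -0.1, 100], [20, -310, 0, -0.1, 100], [20, -310, 0, -0.1, 100], [20, -310, 0, -0.1, 100], [20, -310, 0, -0.1, 100]]]}}

```text
time: 2.58
tool_pos: [0.4425, -0.3724, 0.2143]
ee_rot: [-3.141, -0.001, 2.938]
wrist_force: [0.2, -0.4, 0.1]
width: 0.094
```

Emit:
{"op": "step_arm", "data": {"plan": [[[0, 0, 0, 0, 100], [0, 0, 0, 0, 100], [0, 0, 0, 0, 100], [0, 0, 0, 0, 100]]]}}

```text
time: 2.92
tool_pos: [0.4428, -0.3675, 0.2158]
ee_rot: [3.141, 0.0, 2.942]
wrist_force: [-0.2, 0.2, -0.1]
width: 0.0939
```

```bash
cat >> h.py <<'E'
def st():
    o=robot.get_obs(); print('t',round(o['time'],2),'pos',(o['tool_pos']*1000).round(1),'rot',o['ee_rot'].round(4),'F',o['wrist_force'].round(1),'w',round(o['width']*1000,1),'q',o['joint_positions'].round(2))
E
python3 - <<'E'
from h import *
st(); s=snap('wrist','w2'); st()
np.save('w2.npy',{k:s[k] for k in('frame','C','Rc','camera_matrix','k1')},allow_pickle=True)
E
```

```text
t 2.92 pos [ 442.8 -367.5  215.8] rot [3.1413e+00 4.0000e-04 2.9416e+00] F [-0.2  0.2 -0.1] w 93.9 q [-0.79  0.14  1.29  0.    1.71 -2.16]
t 2.97 pos [ 442.7 -367.6  215.9] rot [3.1416e+00 6.0000e-04 2.9414e+00] F [ 0.3  0.8 -0.1] w 93.8 q [-0.79  0.14  1.29  0.    1.71 -2.16]
```

View pics/w2.png

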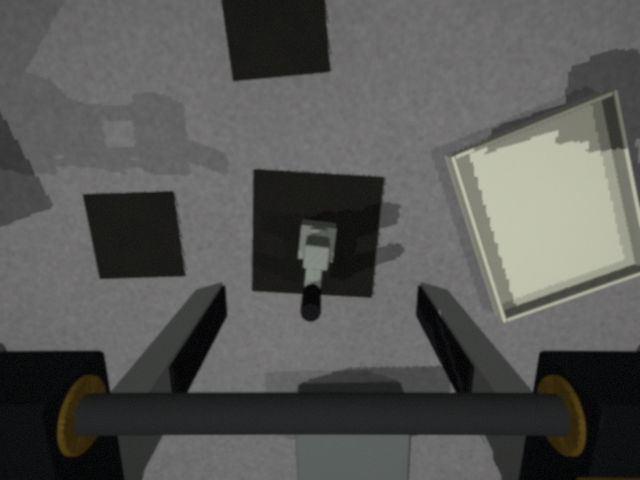

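Wrist view: the mat is centred at about (317,233), the crank's boss top at about (319,242), and the handle top at about (311,312). The largest-square choice holds, since the other squares at (275,35) and (135,233) are smaller.

```bash
python3 - <<'E'
from h import *
s=np.load('w2.npy',allow_pickle=True).item(); im=s['frame']
cv2.imwrite('pics/c3.png',cv2.resize(im[210:330,270:370],(500,600),interpolation=cv2.INTER_CUBIC)[:,:,::-1])
E
```

```text
(no output)
```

View pics/c3.png

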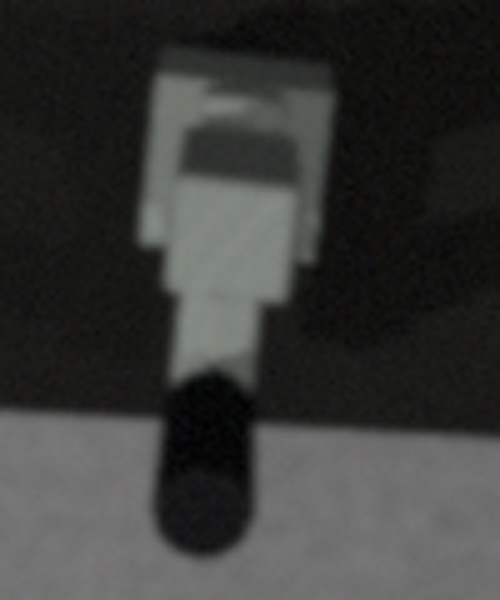

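Crop: the boss top quad has corners (178,175), (298,185), (290,302), (163,290), and the handle top centre is (203,507).

```bash
python3 - <<'E'
from h import *
s=np.load('w2.npy',allow_pickle=True).item()
f=lambda x,y:(270+x/5-.4,210+y/5-.4)
q=[onz(s,f(*p),.075)[:2]*1000 for p in [(178,175),(298,185),(290,302),(163,290)]]
q=np.array(q); print(q.round(1),np.linalg.norm(q-np.roll(q,1,0),axis=1).round(1)); c=q.mean(0); 
h=onz(s,f(203,507),.089)[:2]*1000
hub=np.array([onz(s,f(*p),.029)[:2]*1000 for p in [(158,73),(337,92)]]); print('hub rear mid',hub.mean(0),hub)
d=h-c; print('boss',c.round(1),'handle',h.round(1),'d',np.hypot(*d),'yaw',np.degrees(np.arctan2(d[1],d[0])),'hubrear yaw',np.degrees(np.arctan2(*(hub[0]-hub[1])[::-1]))-90)
mc=[onz(s,p,.003)[:2]*1000 for p in [(254,170),(384,178),(372,297),(253,290)]]; print(np.mean(mc,0),np.array(mc).round(1))
st()
E
```

```text
[[ 450.6 -382.2]
 [ 456.3 -362.6]
 [ 476.8 -368. ]
 [ 470.2 -389.1]] [20.8 20.5 21.1 22.1]
hub rear mid [ 447.56736149 -369.76333427] [[ 442.33643515 -386.21090729]
 [ 452.79828783 -353.31576125]]
boss [ 463.5 -375.5] handle [ 505.2 -389. ] d 43.85836564768917 yaw -17.934506875481443 hubrear yaw -197.64255622267518
[ 463.41960258 -376.63102584] [[ 385.2 -422.7]
 [ 418.3 -298.2]
 [ 541.8 -330.7]
 [ 508.4 -454.8]]
t 2.97 pos [ 442.7 -367.6  215.9] rot [3.1416e+00 6.0000e-04 2.9414e+00] F [ 0.3  0.8 -0.1] w 93.8 q [-0.79  0.14  1.29  0.    1.71 -2.16]
```

Emit:
{"op": "step_arm", "data": {"plan": [[[10, -4, -40, -0.05, 100], [21, -8, -80, -0.108, 100], [21, -8, -110, -0.108, 100], [21, -8, -130, -0.108, 100], [21, -8, -150, -0.108, 100], [21, -8, -160, -0.108, 100], [21, -8, -171, -0.108, 100], [21, -8, -171, -0.108, 100]]]}}

```text
time: 3.63
tool_pos: [0.4625, -0.3759, 0.0427]
ee_rot: [3.14, -0.003, 2.832]
wrist_force: [0.5, 0.7, -0.5]
width: 0.0941
```

Emit:
{"op": "step_arm", "data": {"plan": [[[0, 0, 0, 0, 70], [0, 0, 0, 0, 40], [0, 0, 0, 0, 10], [0, 0, 0, 0, 0], [0, 0, 0, 0, 0], [0, 0, 0, 0, 0], [0, 0, 0, 0, 0], [0, 0, 0, 0, 0]]]}}

```text
time: 4.3
tool_pos: [0.4631, -0.3775, 0.0444]
ee_rot: [3.142, 0.0, 2.831]
wrist_force: [-0.5, -0.0, -0.3]
width: 0.0443
```

```bash
python3 -c "
from h import *; st()"
```

```text
t 4.3 pos [ 463.1 -377.5   44.4] rot [3.1416e+00 1.0000e-04 2.8308e+00] F [-0.5 -0.  -0.3] w 44.3 q [-0.78  0.27  1.48  0.    1.39 -2.04]
```

Emit:
{"op": "step_arm", "data": {"plan": [[[0, 0, 0, 0, 0], [0, 0, 0, 0, 0], [0, 0, 0, 0, 0], [0, 0, 0, 0, 0], [0, 0, 0, 0, 0], [0, 0, 0, 0, 0], [0, 0, 0, 0, 0]]]}}

```text
time: 4.88
tool_pos: [0.4632, -0.3771, 0.0443]
ee_rot: [3.141, -0.0, 2.831]
wrist_force: [-0.2, 2.0, 0.8]
width: 0.0216
```

Emit:
{"op": "step_arm", "data": {"plan": [[[0, 0, 10, 0, 0], [0, 0, 30, 0, 0], [0, 0, 60, 0, 0], [0, 0, 95, 0, 0], [0, 0, 115, 0, 0], [0, 0, 120, 0, 0], [0, 0, 120, 0, 0], [0, 0, 120, 0, 0]]]}}

```text
time: 5.55
tool_pos: [0.4624, -0.377, 0.1628]
ee_rot: [3.141, -0.002, 2.831]
wrist_force: [0.5, 0.7, -4.1]
width: 0.0219
```

```bash
python3 -c "
from h import *; st()"
```

```text
t 5.55 pos [ 462.4 -377.   162.8] rot [ 3.1407e+00 -2.3000e-03  2.8307e+00] F [ 0.5  0.7 -4.1] w 21.9 q [-0.78  0.2   1.32 -0.    1.62 -2.04]
```

Emit:
{"op": "step_arm", "data": {"plan": [[[-24, 312, 0, 0.19, 0], [-24, 312, 0, 0.19, 0], [-24, 312, 0, 0.19, 0], [-24, 312, 0, 0.19, 0], [-24, 312, 0, 0.19, 0], [-24, 312, 0, 0.19, 0], [-24, 312, 0, 0.19, 0], [-24, 312, 0, 0.19, 0]]]}}

```text
time: 6.22
tool_pos: [0.4365, -0.061, 0.1613]
ee_rot: [3.138, -0.006, 3.024]
wrist_force: [0.8, -0.1, -2.7]
width: 0.0217
```

Emit:
{"op": "step_arm", "data": {"plan": [[[-24, 313, 0, 0.19, 0], [-24, 313, 0, 0.19, 0], [-24, 313, 0, 0.19, 0], [-24, 313, 0, 0.19, 0], [-24, 313, 0, 0.19, 0], [-24, 313, 0, 0.19, 0], [-24, 313, 0, 0.19, 0], [-24, 313, 0, 0.19, 0]]]}}

```text
time: 6.88
tool_pos: [0.4124, 0.251, 0.1612]
ee_rot: [3.141, -0.006, -3.069]
wrist_force: [0.6, -0.1, -2.8]
width: 0.0221
```

Emit:
{"op": "step_arm", "data": {"plan": [[[0, 0, 0, 0, 0], [0, 0, 0, 0, 0], [0, 0, 0, 0, 0], [0, 0, 0, 0, 0]]]}}

```text
time: 7.22
tool_pos: [0.4147, 0.2462, 0.163]
ee_rot: [-3.14, -0.002, -3.074]
wrist_force: [-0.4, -0.7, -2.8]
width: 0.0223
```

```bash
python3 -c "
from h import *; st(); s=snap('wrist','w3')"
```

```text
t 7.22 pos [414.7 246.2 163. ] rot [-3.1403e+00 -2.3000e-03 -3.0739e+00] F [-0.4 -0.7 -2.8] w 22.3 q [ 0.42 -0.05  1.59 -0.    1.6  -1.22]
```

View pics/w3.png

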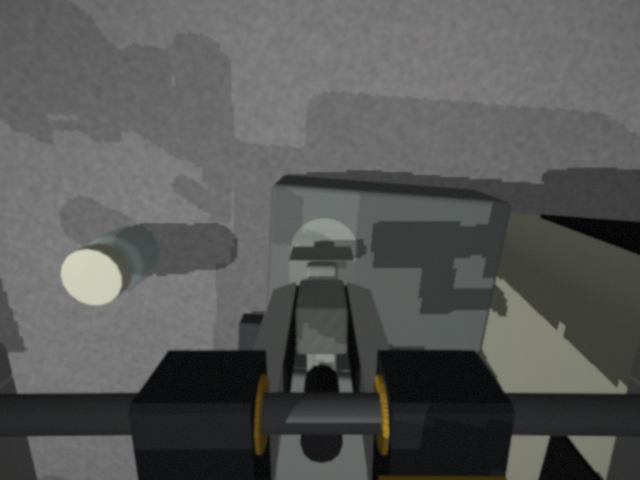

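Wrist view: the crank is held upright between the fingers with the handle at (325,410), and the shaft disc shows at (322,245). Correcting by about (+0.6, +2.4) mm, then lowering.

Emit:
{"op": "step_arm", "data": {"plan": [[[1, 2.4, -10, 0, 0], [1, 2.4, -20, 0, 0], [1, 2.4, -26, 0, 0], [1, 2.4, -30, 0, 0], [1, 2.4, -34, 0, 0], [1, 2.4, -37, 0, 0], [1, 2.4, -37, 0, 0], [1, 2.4, -37, 0, 0]]]}}

```text
time: 7.93
tool_pos: [0.4159, 0.2493, 0.1269]
ee_rot: [-3.14, -0.001, -3.073]
wrist_force: [-0.1, -1.8, -5.1]
width: 0.0219
```

```bash
python3 -c "
from h import *; st()"
```

```text
t 7.93 pos [415.9 249.3 126.9] rot [-3.1400e+00 -8.0000e-04 -3.0725e+00] F [-0.1 -1.8 -5.1] w 21.9 q [ 0.42 -0.03  1.65 -0.    1.53 -1.22]
```

Emit:
{"op": "step_arm", "data": {"plan": [[[0, 0, -4, 0, 0], [0, 0, -8, 0, 0], [0, 0, -12, 0, 0], [0, 0, -15, 0, 0], [0, 0, -15, 0, 0], [0, 0, -15, 0, 0]]]}}

```text
time: 8.43
tool_pos: [0.416, 0.2493, 0.1117]
ee_rot: [-3.14, -0.001, -3.073]
wrist_force: [-0.5, -6.3, -2.7]
width: 0.022
```

```bash
python3 -c "
from h import *; st()"
```

```text
t 8.43 pos [416.  249.3 111.7] rot [-3.1401e+00 -5.0000e-04 -3.0726e+00] F [-0.5 -6.3 -2.7] w 22.0 q [ 0.42 -0.02  1.67 -0.    1.49 -1.22]
```

Seated. Releasing, then re-gripping on the handle with the tool turned so its body stays clear of the housing.

Emit:
{"op": "step_arm", "data": {"plan": [[[0, 0, 0, 0, 50], [0, 0, 0, 0, 50], [0, 0, 0, 0, 50], [0, 0, 0, 0, 50], [0, 0, 20, 0, 50], [0, 0, 45, 0, 50], [0, 0, 70, 0, 50], [0, 0, 70, 0, 50]]]}}

```text
time: 9.1
tool_pos: [0.419, 0.2519, 0.1887]
ee_rot: [3.136, 0.011, -3.072]
wrist_force: [-0.3, 1.4, 1.1]
width: 0.047
```

Emit:
{"op": "step_arm", "data": {"plan": [[[10, 0, 0, 0.11, 50], [20, 1, 0, 0.22, 50], [30, 2, 0, 0.33, 50], [40, 2, 0, 0.44, 50], [44.5, 2.1, 0, 0.55, 50], [44.5, 2.1, 0, 0.66, 50], [44.5, 2.1, 0, 0.77, 50], [44.5, 2.1, 0, 0.88, 50]]]}}

```text
time: 9.77
tool_pos: [0.4607, 0.2525, 0.1818]
ee_rot: [3.141, 0.001, -2.187]
wrist_force: [0.2, 0.5, 0.2]
width: 0.0473
```

Emit:
{"op": "step_arm", "data": {"plan": [[[0, 0, 0, 0.11, 50], [0, 0, 0, 0.22, 50], [0, 0, 0, 0.22, 50], [0, 0, 0, 0.22, 50]]]}}

```text
time: 10.1
tool_pos: [0.4605, 0.2524, 0.182]
ee_rot: [3.141, 0.0, -1.975]
wrist_force: [-0.3, -0.4, 1.4]
width: 0.0471
```

```bash
python3 -c "
from h import *; st(); s=snap('wrist','w4'); print(proj(s,[.4604,.2514,.156]),proj(s,[.4155,.2483,.142]))"
```

```text
t 10.1 pos [460.5 252.4 182. ] rot [ 3.1412e+00  4.0000e-04 -1.9750e+00] F [-0.3 -0.4  1.4] w 47.1 q [ 0.39  0.04  1.47  0.    1.63 -2.34]
[319.04089304 278.83721309] [388.36135463 237.01074352]
```

View pics/w4.png

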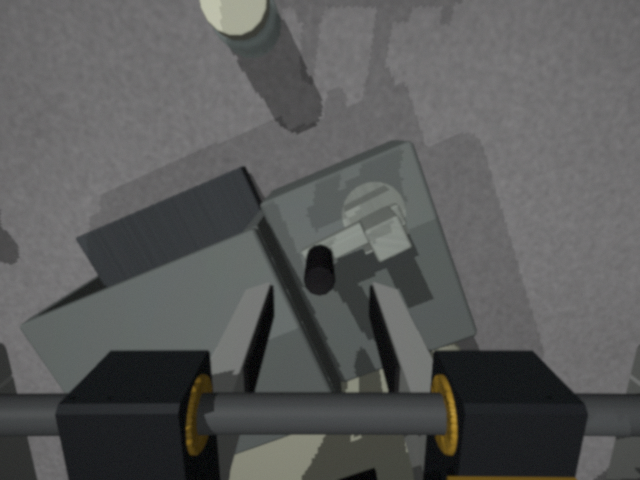

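The crank is on the shaft; the handle top at (319,281) matches the prediction (319,279). Going down and gripping the handle.

Emit:
{"op": "step_arm", "data": {"plan": [[[0, -1, -25, 0, 50], [0, -1, -45, 0, 50], [0, -1, -63, 0, 50], [0, -1, -63, 0, 50], [0, -1, -63, 0, 20], [0, -1, -63, 0, 0], [0, -1, -63, 0, 0], [0, -1, -63, 0, 0]]]}}

```text
time: 10.82
tool_pos: [0.4609, 0.2513, 0.1203]
ee_rot: [-3.141, 0.001, -1.973]
wrist_force: [0.3, 0.4, 0.3]
width: 0.0238
```

Emit:
{"op": "step_arm", "data": {"plan": [[[0, 0, 0, 0, 0], [0, 0, 0, 0, 0], [0, 0, 0, 0, 0]]]}}

```text
time: 11.07
tool_pos: [0.461, 0.2512, 0.1202]
ee_rot: [-3.141, 0.001, -1.972]
wrist_force: [0.5, 0.6, 1.7]
width: 0.018
```

```bash
python3 -c "
from h import *; st()
a0=np.radians(4); N=24
p=45*np.array([[np.cos(a0+2*np.pi*k/N),np.sin(a0+2*np.pi*k/N)] for k in range(25)])
for j in range(3): print([[round(float(v),1) for v in p[8*j+i]-p[8*j]] for i in range(1,9)])
"
```

```text
t 11.07 pos [461.  251.2 120.2] rot [-3.1407e+00  1.0000e-03 -1.9725e+00] F [0.5 0.6 1.7] w 18.0 q [ 0.39  0.06  1.57  0.    1.51 -2.35]
[[-2.3, 11.5], [-7.6, 22.0], [-15.4, 30.8], [-25.2, 37.3], [-36.3, 41.0], [-48.0, 41.8], [-59.5, 39.4], [-70.1, 34.2]]
[[-8.8, -7.8], [-15.3, -17.6], [-19.0, -28.7], [-19.7, -40.4], [-17.4, -52.0], [-12.1, -62.5], [-4.4, -71.3], [5.4, -77.8]]
[[11.1, -3.7], [22.9, -4.4], [34.4, -2.1], [44.9, 3.1], [53.7, 10.9], [60.2, 20.7], [63.9, 31.9], [64.6, 43.6]]
```

Emit:
{"op": "step_arm", "data": {"plan": [[[-2.3, 11.5, 0, 0, 0], [-7.6, 22, 0, 0, 0], [-15.4, 30.8, 0, 0, 0], [-25.2, 37.3, 0, 0, 0], [-36.3, 41, 0, 0, 0], [-48, 41.8, 0, 0, 0], [-59.5, 39.4, 0, 0, 0], [-70.1, 34.2, 0, 0, 0]]]}}

```text
time: 11.73
tool_pos: [0.3923, 0.2859, 0.12]
ee_rot: [-3.136, 0.002, -1.972]
wrist_force: [5.6, -1.9, -0.7]
width: 0.0171
```

```bash
python3 -c "
from h import *; st()"
```

```text
t 11.73 pos [392.3 285.9 120. ] rot [-3.1357e+00  2.3000e-03 -1.9719e+00] F [ 5.6 -1.9 -0.7] w 17.1 q [ 0.52 -0.03  1.66 -0.    1.5  -2.22]
```

Emit:
{"op": "step_arm", "data": {"plan": [[[-8.8, -7.8, 0, 0, 0], [-15.3, -17.6, 0, 0, 0], [-19, -28.7, 0, 0, 0], [-19.7, -40.4, 0, 0, 0], [-17.4, -52, 0, 0, 0], [-12.1, -62.5, 0, 0, 0], [-4.4, -71.3, 0, 0, 0], [5.4, -77.8, 0, 0, 0]]]}}

```text
time: 12.4
tool_pos: [0.3934, 0.2071, 0.12]
ee_rot: [3.136, -0.002, -1.972]
wrist_force: [-6.1, 1.9, 6.2]
width: 0.0173
```

Emit:
{"op": "step_arm", "data": {"plan": [[[11.1, -3.7, 0, 0, 0], [22.9, -4.4, 0, 0, 0], [34.4, -2.1, 0, 0, 0], [44.9, 3.1, 0, 0, 0], [53.7, 10.9, 0, 0, 0], [60.2, 20.7, 0, 0, 0], [63.9, 31.9, 0, 0, 0], [64.6, 43.6, 0, 0, 0]]]}}

```text
time: 13.07
tool_pos: [0.4608, 0.2481, 0.12]
ee_rot: [-3.14, -0.007, -1.974]
wrist_force: [-0.8, -6.1, 5.3]
width: 0.0172
```

```bash
python3 -c "
from h import *; st(); s=snap('top','t1')"
```

```text
t 13.07 pos [460.8 248.1 120. ] rot [-3.1403 -0.0065 -1.9745] F [-0.8 -6.1  5.3] w 17.2 q [ 0.39  0.06  1.57 -0.01  1.52 -2.35]
```

Emit:
{"op": "step_arm", "data": {"plan": [[[-2.3, 11.5, 0, 0, 0], [-7.6, 22, 0, 0, 0], [-15.4, 30.8, 0, 0, 0], [-25.2, 37.3, 0, 0, 0], [-36.3, 41, 0, 0, 0], [-48, 41.8, 0, 0, 0], [-59.5, 39.4, 0, 0, 0], [-70.1, 34.2, 0, 0, 0]]]}}

```text
time: 13.78
tool_pos: [0.391, 0.2851, 0.1199]
ee_rot: [-3.138, 0.001, -1.972]
wrist_force: [6.0, -1.9, 0.8]
width: 0.0171
```

Emit:
{"op": "step_arm", "data": {"plan": [[[-8.8, -7.8, 0, 0, 0], [-15.3, -17.6, 0, 0, 0], [-19, -28.7, 0, 0, 0], [-19.7, -40.4, 0, 0, 0], [-17.4, -52, 0, 0, 0], [-12.1, -62.5, 0, 0, 0], [-4.4, -71.3, 0, 0, 0], [5.4, -77.8, 0, 0, 0]]]}}

```text
time: 14.45
tool_pos: [0.392, 0.2078, 0.12]
ee_rot: [3.134, -0.001, -1.971]
wrist_force: [-5.9, 0.8, 8.5]
width: 0.0176
```

Emit:
{"op": "step_arm", "data": {"plan": [[[11.1, -3.7, 0, 0, 0], [22.9, -4.4, 0, 0, 0], [34.4, -2.1, 0, 0, 0], [44.9, 3.1, 0, 0, 0], [53.7, 10.9, 0, 0, 0], [60.2, 20.7, 0, 0, 0], [63.9, 31.9, 0, 0, 0], [64.6, 43.6, 0, 0, 0]]]}}

```text
time: 15.12
tool_pos: [0.4606, 0.2487, 0.12]
ee_rot: [-3.14, -0.005, -1.974]
wrist_force: [1.2, -5.8, 4.5]
width: 0.0174
```

Emit:
{"op": "step_arm", "data": {"plan": [[[-2.3, 11.5, 0, 0, 0], [-7.6, 22, 0, 0, 0], [-15.4, 30.8, 0, 0, 0], [-25.2, 37.3, 0, 0, 0], [-36.3, 41, 0, 0, 0], [-48, 41.8, 0, 0, 0], [-59.5, 39.4, 0, 0, 0], [-70.1, 34.2, 0, 0, 0]]]}}

```text
time: 15.78
tool_pos: [0.3908, 0.285, 0.1199]
ee_rot: [-3.138, 0.001, -1.972]
wrist_force: [6.3, -2.5, 2.1]
width: 0.0174
```

Emit:
{"op": "step_arm", "data": {"plan": [[[-8.8, -7.8, 0, 0, 0], [-15.3, -17.6, 0, 0, 0], [-19, -28.7, 0, 0, 0], [-19.7, -40.4, 0, 0, 0], [-17.4, -52, 0, 0, 0], [-12.1, -62.5, 0, 0, 0], [-4.4, -71.3, 0, 0, 0], [5.4, -77.8, 0, 0, 0]]]}}

```text
time: 16.45
tool_pos: [0.3917, 0.208, 0.12]
ee_rot: [3.133, -0.0, -1.971]
wrist_force: [-6.6, 1.3, 8.4]
width: 0.0175
```

Emit:
{"op": "step_arm", "data": {"plan": [[[11.1, -3.7, 0, 0, 0], [22.9, -4.4, 0, 0, 0], [34.4, -2.1, 0, 0, 0], [44.9, 3.1, 0, 0, 0], [53.7, 10.9, 0, 0, 0], [60.2, 20.7, 0, 0, 0], [63.9, 31.9, 0, 0, 0], [64.6, 43.6, 0, 0, 0]]]}}

```text
time: 17.12
tool_pos: [0.4606, 0.2489, 0.1201]
ee_rot: [-3.14, -0.004, -1.974]
wrist_force: [1.6, -4.8, 4.4]
width: 0.0176
```

```bash
python3 -c "
from h import *; st()"
```

```text
t 17.12 pos [460.6 248.9 120.1] rot [-3.1399 -0.0039 -1.9743] F [ 1.6 -4.8  4.4] w 17.6 q [ 0.39  0.06  1.57 -0.    1.51 -2.35]
```

Last turn, plus a few degrees more to reach the outer stop.

Emit:
{"op": "step_arm", "data": {"plan": [[[-2.3, 11.5, 0, 0, 0], [-7.6, 22, 0, 0, 0], [-15.4, 30.8, 0, 0, 0], [-25.2, 37.3, 0, 0, 0], [-36.3, 41, 0, 0, 0], [-48, 41.8, 0, 0, 0], [-59.5, 39.4, 0, 0, 0], [-70.1, 34.2, 0, 0, 0]]]}}

```text
time: 17.78
tool_pos: [0.3907, 0.2849, 0.1199]
ee_rot: [-3.138, 0.001, -1.972]
wrist_force: [6.9, -2.8, 1.0]
width: 0.0175
```

Emit:
{"op": "step_arm", "data": {"plan": [[[-8.8, -7.8, 0, 0, 0], [-15.3, -17.6, 0, 0, 0], [-19, -28.7, 0, 0, 0], [-19.7, -40.4, 0, 0, 0], [-17.4, -52, 0, 0, 0], [-12.1, -62.5, 0, 0, 0], [-4.4, -71.3, 0, 0, 0], [5.4, -77.8, 0, 0, 0]]]}}

```text
time: 18.45
tool_pos: [0.3916, 0.2081, 0.12]
ee_rot: [3.133, -0.0, -1.971]
wrist_force: [-6.3, 1.4, 9.1]
width: 0.0177
```

Emit:
{"op": "step_arm", "data": {"plan": [[[11.1, -3.7, 0, 0, 0], [22.9, -4.4, 0, 0, 0], [34.4, -2.1, 0, 0, 0], [44.9, 3.1, 0, 0, 0], [53.7, 10.9, 0, 0, 0], [60.2, 20.7, 0, 0, 0], [63.9, 31.9, 0, 0, 0], [64.6, 43.6, 0, 0, 0]]]}}

```text
time: 19.12
tool_pos: [0.4605, 0.2489, 0.1201]
ee_rot: [-3.14, -0.004, -1.974]
wrist_force: [0.9, -4.7, 4.5]
width: 0.0169
```

Emit:
{"op": "step_arm", "data": {"plan": [[[-0.5, 4, 0, 0, 0], [-1.2, 8, 0, 0, 0], [-2.3, 11.5, 0, 0, 0], [-2.3, 11.5, 0, 0, 0]]]}}

```text
time: 19.45
tool_pos: [0.4578, 0.2623, 0.12]
ee_rot: [-3.141, -0.0, -1.972]
wrist_force: [3.3, -3.0, 4.5]
width: 0.0177
```

```bash
python3 -c "
from h import *; st()"
```

```text
t 19.45 pos [457.8 262.3 120. ] rot [-3.1406e+00 -3.0000e-04 -1.9723e+00] F [ 3.3 -3.   4.5] w 17.7 q [ 0.41  0.07  1.56 -0.    1.51 -2.33]
```

Emit:
{"op": "step_arm", "data": {"plan": [[[-1, 2.8, 0, 0, 0], [-2.3, 5.6, 0, 0, 0], [-2.3, 5.6, 0, 0, 0]]]}}

```text
time: 19.7
tool_pos: [0.4554, 0.2678, 0.12]
ee_rot: [-3.141, -0.0, -1.972]
wrist_force: [3.3, -3.1, 6.3]
width: 0.0176
```

Emit:
{"op": "step_arm", "data": {"plan": [[[-1.5, 2.8, 0, 0, 0], [-3.1, 5.5, 0, 0, 0], [-3.1, 5.5, 0, 0, 0]]]}}

```text
time: 19.95
tool_pos: [0.4538, 0.2707, 0.1201]
ee_rot: [-3.136, -0.004, -1.974]
wrist_force: [5.5, -8.2, 5.3]
width: 0.0172
```

```bash
python3 -c "
from h import *; st()"
```

```text
t 19.95 pos [453.8 270.7 120.1] rot [-3.1359 -0.0041 -1.9735] F [ 5.5 -8.2  5.3] w 17.2 q [ 0.44  0.07  1.56 -0.01  1.51 -2.3 ]
```

The force rose and tracking lagged, so the outer stop is reached. Releasing and looking at the carriage front.

Emit:
{"op": "step_arm", "data": {"plan": [[[0, -2, 0, 0, 50], [0, -2, 0, 0, 50], [0, -2, 0, 0, 50], [0, -2, 0, 0, 50], [0, -2, 0, 0, 50], [0, -2, 25, 0, 50], [0, -2, 50, 0, 50], [0, -2, 70, 0, 50]]]}}

```text
time: 20.62
tool_pos: [0.4518, 0.272, 0.19]
ee_rot: [3.14, -0.0, -1.972]
wrist_force: [-0.0, 0.2, -0.8]
width: 0.0473
```

Emit:
{"op": "step_arm", "data": {"plan": [[[35, -35, 15, -0.12, 50], [70, -70, 15, -0.24, 50], [90, -100, 15, -0.36, 50], [90, -120, 15, -0.48, 50], [90, -120, 15, -0.6, 50], [90, -120, 15, -0.72, 50], [90, -120, 15, -0.84, 50], [90, -120, 15, -0.96, 50]]]}}

```text
time: 21.28
tool_pos: [0.542, 0.1517, 0.2036]
ee_rot: [3.141, -0.002, -2.939]
wrist_force: [0.1, -0.5, 0.5]
width: 0.0468
```

Emit:
{"op": "step_arm", "data": {"plan": [[[0, 0, 0, -0.11, 50], [0, 0, 0, -0.21, 50], [0, 0, 0, -0.21, 50], [0, 0, 0, -0.21, 50]]]}}

```text
time: 21.62
tool_pos: [0.542, 0.152, 0.2038]
ee_rot: [3.141, -0.001, -3.139]
wrist_force: [-0.6, 0.3, 0.4]
width: 0.047
```

```bash
python3 -c "
from h import *; st(); s=snap('wrist','w5')
np.save('w5.npy',{k:s[k] for k in('frame','C','Rc','camera_matrix','k1')},allow_pickle=True)
for y in (-48,0,48):print(proj(s,[.585-y/1000,.1666,.09]))"
```

```text
t 21.62 pos [542.  152.  203.8] rot [ 3.1413e+00 -1.4000e-03 -3.1394e+00] F [-0.6  0.3  0.4] w 47.0 q [ 0.17  0.12  1.34  0.    1.68 -1.4 ]
[337.3785305  345.91146873]
[338.20005982 292.62495174]
[339.10266838 234.85881293]
```

View pics/w5.png

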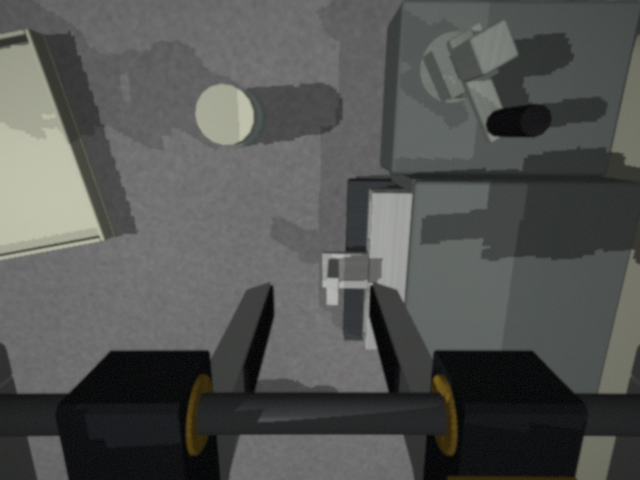

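Wrist view: the carriage is out, with one slider in the middle channel (grip top around (332,291)). The +48 channel is empty. I'll measure it, and check the −48 channel in the scene camera.

```bash
python3 - <<'E'
from h import *
s=np.load('w5.npy',allow_pickle=True).item(); a=s['frame'][225:365,300:400]
t=snap('scene')
for n,y in (('-48',-48),('0',0),('48',48)): print(n,proj(t,[.585-y/1000,.1666,.09]).round(),proj(s,[.585-y/1000,.1666,.09]).round())
p=proj(t,[.585,.1666,.08]).astype(int); b=t['frame'][p[1]-60:p[1]+60,p[0]-65:p[0]+65]; print(p)
im=np.hstack([cv2.resize(a,(400,560),interpolation=2),cv2.resize(b,(400,560),interpolation=2)])
cv2.imwrite('pics/c4.png',im[:,:,::-1])
E
```

```text
-48 [458. 234.] [337. 346.]
0 [446. 218.] [338. 293.]
48 [435. 203.] [339. 235.]
[445 220]
```

View pics/c4.png

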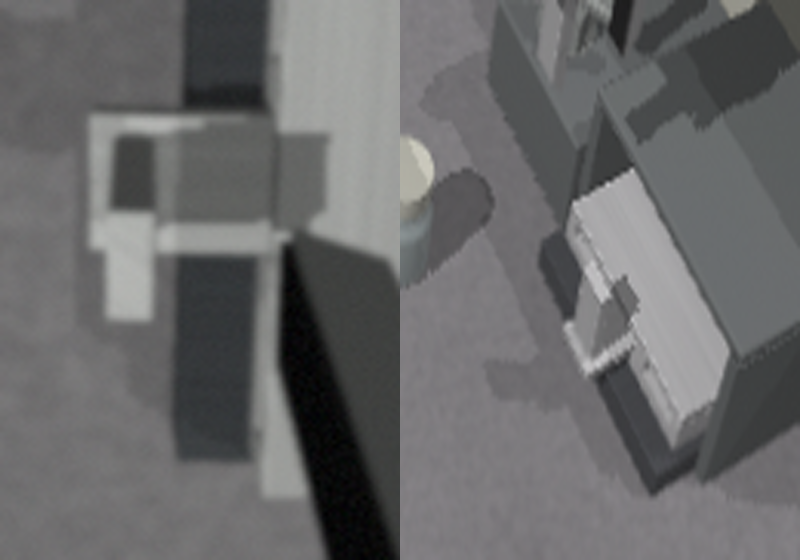

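Crops: only the middle slider exists; the −48 and +48 channels are empty. The grip top quad in the left crop is (107,212), (152,212), (150,320), (105,318).

```bash
python3 - <<'E'
from h import *
s=np.load('w5.npy',allow_pickle=True).item()
f=lambda p:(300+p[0]/4-.4,225+p[1]/4-.4)
q=np.array([onz(s,f(p),.09)[:2]*1000 for p in [(107,212),(152,212),(150,320),(105,318)]])
print(q.round(1),np.linalg.norm(q-np.roll(q,1,0),axis=1).round(1),'c',q.mean(0).round(1))
pl=np.array([onz(s,f(p),.04)[:2]*1000 for p in [(90,115),(90,248),(272,113)]]); print('plate',pl.round(1))
print('carr',[ (onz(s,f(p),.05)[:2]*1000).round(1) for p in [(283,10),(262,495)]], 'top',[(onz(s,p,.05)[:2]*1000).round(1) for p in [(368,190),(412,190),(365,349)]],'hood',[(onz(s,p,.1)[:2]*1000).round(1) for p in [(411,182),(405,340)]])
E
```

```text
[[572.2 157. ]
 [572.1 165.9]
 [595.5 165.9]
 [595.1 156.7]] [22.9  9.  23.3  9.2] c [583.7 161.4]
plate [[567.2 153.7]
 [599.9 153.8]
 [566.6 195.4]]
carr [array([540.1, 195.7]), array([658.8, 195. ])] top [array([507.8, 192.5]), array([507.7, 229.9]), array([659.5, 194.9])] hood [array([495.2, 217.2]), array([621.7, 220.5])]
```

Emit:
{"op": "step_arm", "data": {"plan": [[[20, 6, -30, 0, 32], [41.6, 11, -60, 0, 32], [41.6, 11, -90, 0, 32], [41.6, 11, -115, 0, 32], [41.6, 11, -130, 0, 32], [41.6, 11, -144, 0, 32], [41.6, 11, -144, 0, 32], [41.6, 11, -144, 0, 32]]]}}

```text
time: 22.38
tool_pos: [0.5834, 0.1627, 0.0595]
ee_rot: [-3.141, -0.002, -3.141]
wrist_force: [0.3, -0.8, 0.6]
width: 0.0298
```

Emit:
{"op": "step_arm", "data": {"plan": [[[0, 0, 0, 0, 15], [0, 0, 0, 0, 5], [0, 0, 0, 0, 0], [0, 0, 0, 0, 0], [0, 0, 0, 0, 0], [0, 0, 0, 0, 0]]]}}

```text
time: 22.88
tool_pos: [0.5851, 0.163, 0.062]
ee_rot: [3.141, 0.003, 3.141]
wrist_force: [0.3, 0.3, 3.9]
width: 0.0101
```

```bash
python3 -c "
from h import *; st()"
```

```text
t 22.88 pos [585.1 163.   62. ] rot [3.1407e+00 3.1000e-03 3.1408e+00] F [0.3 0.3 3.9] w 10.1 q [ 0.18  0.28  1.44  0.    1.42 -1.39]
```

Emit:
{"op": "step_arm", "data": {"plan": [[[0, -2, 0, 0, 0], [0, -5, 0, 0, 0], [0, -8, 0, 0, 0], [0, -11, 0, 0, 0], [0, -14, 0, 0, 0], [0, -14, 0, 0, 0]]]}}

```text
time: 23.38
tool_pos: [0.5847, 0.1495, 0.0617]
ee_rot: [3.139, 0.002, 3.141]
wrist_force: [-1.0, 3.3, 6.4]
width: 0.0101
```

```bash
python3 -c "
from h import *; st()"
```

```text
t 23.38 pos [584.7 149.5  61.7] rot [3.1387e+00 2.0000e-03 3.1407e+00] F [-1.   3.3  6.4] w 10.1 q [ 0.15  0.27  1.45  0.    1.42 -1.42]
```

Emit:
{"op": "step_arm", "data": {"plan": [[[0, -3, 0.7, 0, 0], [0, -6, 1.2, 0, 0], [0, -9, 1.2, 0, 0], [0, -12, 1.2, 0, 0], [0, -15, 1.2, 0, 0], [0, -18, 1.2, 0, 0], [0, -18, 1.2, 0, 0]]]}}

```text
time: 23.97
tool_pos: [0.5842, 0.13, 0.0617]
ee_rot: [-3.141, 0.0, 3.14]
wrist_force: [0.5, 2.8, 4.1]
width: 0.0099
```

```bash
python3 -c "
from h import *; st()"
```

```text
t 23.97 pos [584.2 130.   61.7] rot [-3.1414e+00  2.0000e-04  3.1401e+00] F [0.5 2.8 4.1] w 9.9 q [ 0.12  0.26  1.46 -0.    1.42 -1.44]
```

Emit:
{"op": "step_arm", "data": {"plan": [[[0, -4, 0.6, 0, 0], [0, -8, 0.6, 0, 0], [0, -12, 0.6, 0, 0], [0, -16, 0.6, 0, 0], [0, -20, 0.6, 0, 0], [0, -24, 0.6, 0, 0], [0, -24, 0.6, 0, 0]]]}}

```text
time: 24.55
tool_pos: [0.5839, 0.1053, 0.0619]
ee_rot: [-3.14, -0.001, 3.14]
wrist_force: [1.2, -0.2, 2.9]
width: 0.0096
```

Emit:
{"op": "step_arm", "data": {"plan": [[[0, -4, 0.4, 0, 0], [0, -8, 0.4, 0, 0], [0, -12, 0.4, 0, 0], [0, -18, 0.4, 0, 0], [0, -26, 0.4, 0, 0], [0, -36, 0.4, 0, 0], [0, -36, 0.4, 0, 0]]]}}

```text
time: 25.13
tool_pos: [0.5837, 0.0683, 0.0621]
ee_rot: [-3.14, -0.001, 3.139]
wrist_force: [1.4, 0.0, -2.2]
width: 0.0096
```

```bash
python3 - <<'E'
from h import *
st(); s=snap('top'); im=s['frame']; hsv=cv2.cvtColor(im,cv2.COLOR_RGB2HSV)
m=((hsv[:,:,2]>150)&(hsv[:,:,1]<60)).astype(np.uint8); m[:200]=0;m[330:]=0;m[:,:250]=0;m[:,400:]=0
c=max(cv2.findContours(m,0,2)[0],key=cv2.contourArea)
P=np.array([onz(s,p[0],.022)[:2] for p in c],np.float32); r=cv2.minAreaRect(P); print(r,(cv2.boxPoints(r)*1000).round())
w=snap('wrist','w6')
np.save('w6.npy',{k:w[k] for k in('frame','C','Rc','camera_matrix','k1')},allow_pickle=True)
E
```

```text
t 25.13 pos [583.7  68.3  62.1] rot [-3.1401e+00 -1.2000e-03  3.1390e+00] F [ 1.4  0.  -2.2] w 9.6 q [ 0.02  0.24  1.48 -0.    1.42 -1.55]
((0.4852691888809204, -0.141632080078125), (0.18310026824474335, 0.1453753262758255), 11.06584358215332) [[ 381.  -88.]
 [ 409. -231.]
 [ 589. -195.]
 [ 561.  -53.]]
```

View pics/w6.png

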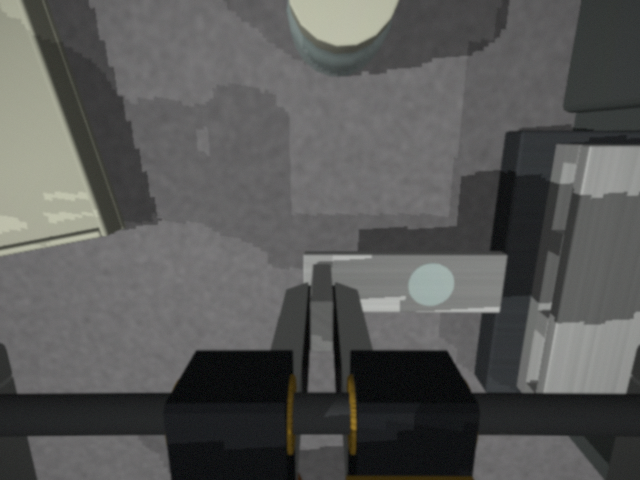

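The slider is out, held level, with its window at (431,285), well clear of the carriage. Tray centre is (485,−142) with its x axis at 101°. Carrying the slider over.

Emit:
{"op": "step_arm", "data": {"plan": [[[0, -10, 20, 0, 0], [-10, -30, 40, 0.03, 0], [-23, -65, 45, 0.07, 0], [-35, -100, 45, 0.1, 0], [-47, -135, 45, 0.13, 0], [-60, -170, 45, 0.16, 0], [-72, -205, 45, 0.18, 0], [-82, -230, 45, 0.195, 0]]]}}

```text
time: 25.9
tool_pos: [0.5011, -0.1616, 0.1078]
ee_rot: [-3.141, -0.0, -2.947]
wrist_force: [-0.2, -0.3, -1.0]
width: 0.0099
```

Emit:
{"op": "step_arm", "data": {"plan": [[[-7, -20, 0, 0, 0], [-8, -24, 0, 0, 0], [-8, -24, 0, 0, 0], [-8, -24, 0, 0, 0], [-8, -24, 0, 0, 0]]]}}

```text
time: 26.32
tool_pos: [0.4945, -0.1821, 0.1075]
ee_rot: [3.141, 0.0, -2.946]
wrist_force: [-0.5, -0.9, -0.5]
width: 0.01
```

```bash
python3 - <<'E'
from h import *
st(); w=snap('wrist','w7'); s=snap('scene','s7')
np.save('w7.npy',{k:w[k] for k in('frame','C','Rc','camera_matrix','k1')},allow_pickle=True)
E
```

```text
t 26.32 pos [ 494.5 -182.1  107.5] rot [ 3.1408e+00  3.0000e-04 -2.9459e+00] F [-0.5 -0.9 -0.5] w 10.0 q [-0.46  0.08  1.58  0.    1.49 -2.23]
```

View pics/w7.png

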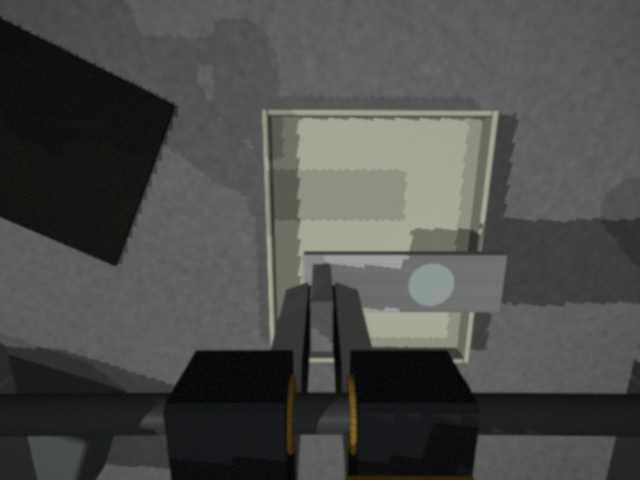

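Tray rim corners appear at (264,112), (497,112) and (467,361), and the slider is parallel to its x. Measuring the offset.

```bash
python3 - <<'E'
from h import *
s=np.load('w7.npy',allow_pickle=True).item()
q=np.array([onz(s,p,.022)[:2]*1000 for p in [(264,112),(497,112),(467,361)]])
print(q.round(1),np.linalg.norm(np.diff(q,axis=0),axis=1)); c=(q[0]+q[2])/2
d=q[1]-q[0]; a=np.arctan2(d[1],d[0]); print('c',c,np.degrees(a),'grip target',c-45*np.array([np.cos(a),np.sin(a)]))
E
```

```text
[[ 410.2 -235.2]
 [ 381.4  -89.1]
 [ 558.6  -54.7]] [148.91464947 180.52506967]
c [ 484.4136584 -144.9621088] 101.1617826546475 grip target [ 493.12475808 -189.11091108]
```

Emit:
{"op": "step_arm", "data": {"plan": [[[-1, -5, -20, 0, 0], [-1, -5, -40, 0, 0], [-1, -5, -55, 0, 0], [-1, -5, -62, 0, 0], [-1, -5, -67, 0, 0], [-1, -5, -71, 0, 0], [-1, -5, -72, 0, 0], [-1, -5, -72, 0, 0]]]}}

```text
time: 27.08
tool_pos: [0.4936, -0.1883, 0.0361]
ee_rot: [-3.141, 0.001, -2.947]
wrist_force: [-0.7, -0.3, -1.0]
width: 0.0097
```

```bash
python3 -c "
from h import *; st()"
```

```text
t 27.08 pos [ 493.6 -188.3   36.1] rot [-3.1411e+00  8.0000e-04 -2.9471e+00] F [-0.7 -0.3 -1. ] w 9.7 q [-0.47  0.14  1.66  0.    1.34 -2.24]
```

Nearly on the floor; lowering the last 2 mm and feeling for contact.

Emit:
{"op": "step_arm", "data": {"plan": [[[0, 0, -1, 0, 0], [0, 0, -2, 0, 0], [0, 0, -2.5, 0, 0], [0, 0, -2.5, 0, 0]]]}}

```text
time: 27.42
tool_pos: [0.4936, -0.1886, 0.0341]
ee_rot: [-3.141, 0.001, -2.947]
wrist_force: [-0.8, 0.2, 2.2]
width: 0.0099
```

```bash
python3 -c "
from h import *; st()"
```

```text
t 27.42 pos [ 493.6 -188.6   34.1] rot [-3.1407e+00  1.3000e-03 -2.9475e+00] F [-0.8  0.2  2.2] w 9.9 q [-0.47  0.14  1.66  0.    1.34 -2.24]
```

Emit:
{"op": "step_arm", "data": {"plan": [[[0, 0, 0, 0, 32], [0, 0, 0, 0, 32], [0, 0, 0, 0, 32], [0, 0, 0, 0, 32], [0, 0, 30, 0, 32], [0, 0, 70, 0, 32], [0, 0, 110, 0, 32], [0, 0, 150, 0, 32]]]}}

```text
time: 28.08
tool_pos: [0.4925, -0.188, 0.1842]
ee_rot: [3.141, -0.001, -2.947]
wrist_force: [1.0, -0.8, 0.6]
width: 0.0297
```

Emit:
{"op": "step_arm", "data": {"plan": [[[0, 0, 0, 0, 32], [0, 0, 0, 0, 32], [0, 0, 0, 0, 32]]]}}

```text
time: 28.33
tool_pos: [0.4928, -0.1882, 0.1824]
ee_rot: [3.141, -0.001, -2.947]
wrist_force: [0.1, 0.6, -0.6]
width: 0.03
```

```bash
python3 - <<'E'
from h import *
st(); w=snap('wrist'); s=snap('scene')
print(proj(s,[.485,-.143,.01]).round())
p=proj(s,[.485,-.143,.01]).astype(int)
im=np.hstack([w['frame'][60:460],cv2.resize(s['frame'][p[1]-60:p[1]+60,max(0,p[0]-24):max(0,p[0]-24)+48],(160,400),interpolation=2)]) if 0 else np.hstack([cv2.resize(w['frame'],(480,360)),cv2.resize(s['frame'][p[1]-80:p[1]+80,p[0]-70:p[0]+70],(315,360),interpolation=2)])
cv2.imwrite('pics/c5.png',im[:,:,::-1])
E
```

```text
t 28.33 pos [ 492.8 -188.2  182.4] rot [ 3.1410e+00 -6.0000e-04 -2.9474e+00] F [ 0.1  0.6 -0.6] w 30.0 q [-0.47  0.04  1.46  0.    1.64 -2.24]
[303. 253.]
```

View pics/c5.png

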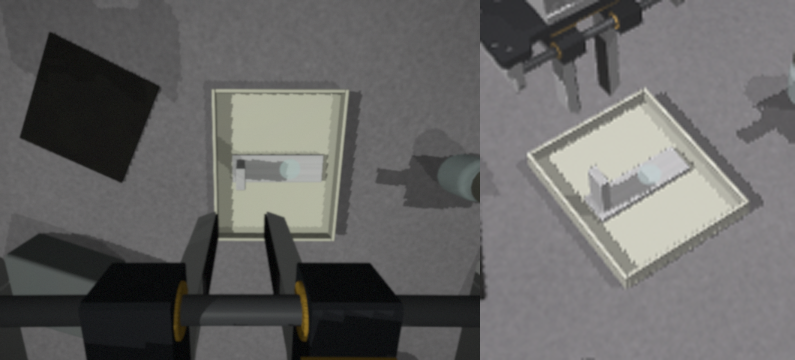

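The slider lies flat in the tray with its grip up, in both views. Back to the crank handle, first checking the handle angle from the saved picture.

Emit:
{"op": "step_arm", "data": {"plan": [[[-20, 310, 5, 0.97, 50], [-20, 310, 5, 0.97, 50], [-20, 310, 5, 0.97, 50], [-20, 310, 5, 0.97, 50], [-20, 310, 5, 0.97, 50], [-20, 310, 5, 0.97, 50], [-20, 310, 5, 0.97, 50], [-20, 310, 5, 0.97, 50]]]}}

```text
time: 29.1
tool_pos: [0.47, 0.1331, 0.1858]
ee_rot: [3.142, -0.007, -1.982]
wrist_force: [1.0, -0.0, -0.1]
width: 0.0469
```

Emit:
{"op": "step_arm", "data": {"plan": [[[-19, 149, 0, 0, 50], [-19, 149, 0, 0, 50], [-19, 149, 0, 0, 50], [-19, 149, 0, 0, 50], [-19, 149, 0, 0, 50], [-19, 149, 0, 0, 50]]]}}

```text
time: 29.6
tool_pos: [0.4515, 0.2796, 0.1856]
ee_rot: [-3.14, -0.01, -1.986]
wrist_force: [-0.2, 0.4, 0.0]
width: 0.0472
```

```bash
python3 - <<'E'
from h import *
s=np.load('w5.npy',allow_pickle=True).item()
print('in w5',proj(s,[.4155+.045*np.cos(.52),.2483+.045*np.sin(.52),.156]),onz(s,(537,120),.156))
st(); w=snap('wrist','w8'); hsv=cv2.cvtColor(w['frame'],cv2.COLOR_RGB2HSV)
P=[.4155+.045*np.cos(.52),.2483+.045*np.sin(.52),.156]; print(proj(w,P),proj(w,[P[0],P[1],.108]))
m=((hsv[:,:,2]<55)).astype(np.uint8); m[:200]=0;m[330:]=0; m[:,:240]=0; m[:,400:]=0
n,l,st_,c=cv2.connectedComponentsWithStats(m); print([(st_[i],c[i].round()) for i in range(1,n) if st_[i,4]>80])
E
```

```text
in w5 [535.98078967 119.57987387] [0.45477292 0.27125    0.156     ]
t 29.6 pos [451.5 279.6 185.6] rot [-3.1403 -0.0098 -1.9861] F [-0.2  0.4  0. ] w 47.2 q [ 0.45  0.06  1.44 -0.01  1.65 -2.27]
[308.24326534 267.15081548] [310.58199976 244.78231413]
[(array([ 240,  200,   69,  130, 2819], dtype=int32), array([270., 276.])), (array([ 293,  234,   36,   47, 1213], dtype=int32), array([310., 258.])), (array([354, 286,  33,  44, 648], dtype=int32), array([372., 313.]))]
```

Emit:
{"op": "step_arm", "data": {"plan": [[[3, -9, 0, 0, 50], [3, -9, 0, 0, 50], [3, -9, -20, 0, 50], [3, -9, -45, 0, 50], [3, -9, -65, 0, 50], [3, -9, -65, 0, 50]]]}}

```text
time: 30.15
tool_pos: [0.4534, 0.2671, 0.1181]
ee_rot: [3.139, -0.013, -1.992]
wrist_force: [0.4, 1.1, -1.1]
width: 0.0472
```

```bash
python3 -c "
from h import *; st()"
```

```text
t 30.15 pos [453.4 267.1 118.1] rot [ 3.1394 -0.0129 -1.9918] F [ 0.4  1.1 -1.1] w 47.2 q [ 0.43  0.08  1.56 -0.01  1.52 -2.29]
```

Emit:
{"op": "step_arm", "data": {"plan": [[[0, 0, 0, 0, 20], [0, 0, 0, 0, 0], [0, 0, 0, 0, 0], [0, 0, 0, 0, 0], [0, 0, 0, 0, 0], [0, 0, 0, 0, 0]]]}}

```text
time: 30.65
tool_pos: [0.4564, 0.2704, 0.1245]
ee_rot: [-3.136, -0.004, -1.989]
wrist_force: [0.4, -0.6, 4.2]
width: 0.0172
```

```bash
python3 -c "
from h import *; st(); o=robot.get_obs(); c=np.array([415.5,248.3])
d=o['tool_pos'][:2]*1000-c; a0=np.arctan2(d[1],d[0]); print(np.hypot(*d),np.degrees(a0))
a0=np.radians(30); N=24
p=45*np.array([[np.cos(a0-2*np.pi*k/N),np.sin(a0-2*np.pi*k/N)] for k in range(25)])
for j in range(3): print([[round(float(v),1) for v in p[8*j+i]-p[8*j]]+[0,0,0] for i in range(1,9)])
"
```

```text
t 30.65 pos [456.4 270.4 124.5] rot [-3.1362 -0.004  -1.989 ] F [ 0.4 -0.6  4.2] w 17.2 q [ 0.43  0.07  1.55 -0.01  1.52 -2.29]
46.5267947372963 28.408883377370966
[[4.5, -10.9, 0, 0, 0], [6.0, -22.5, 0, 0, 0], [4.5, -34.1, 0, 0, 0], [0.0, -45.0, 0, 0, 0], [-7.2, -54.3, 0, 0, 0], [-16.5, -61.5, 0, 0, 0], [-27.3, -66.0, 0, 0, 0], [-39.0, -67.5, 0, 0, 0]]
[[-11.6, 1.5, 0, 0, 0], [-22.5, 6.0, 0, 0, 0], [-31.8, 13.2, 0, 0, 0], [-39.0, 22.5, 0, 0, 0], [-43.5, 33.4, 0, 0, 0], [-45.0, 45.0, 0, 0, 0], [-43.5, 56.6, 0, 0, 0], [-39.0, 67.5, 0, 0, 0]]
[[7.2, 9.3, 0, 0, 0], [16.5, 16.5, 0, 0, 0], [27.3, 21.0, 0, 0, 0], [39.0, 22.5, 0, 0, 0], [50.6, 21.0, 0, 0, 0], [61.5, 16.5, 0, 0, 0], [70.8, 9.3, 0, 0, 0], [77.9, 0.0, 0, 0, 0]]
```

Emit:
{"op": "step_arm", "data": {"plan": [[[4.5, -10.9, 0, 0, 0], [6, -22.5, 0, 0, 0], [4.5, -34.1, 0, 0, 0], [0, -45, 0, 0, 0], [-7.2, -54.3, 0, 0, 0], [-16.5, -61.5, 0, 0, 0], [-27.3, -66, 0, 0, 0], [-39, -67.5, 0, 0, 0]]]}}

```text
time: 31.32
tool_pos: [0.4195, 0.2032, 0.1246]
ee_rot: [-3.133, 0.002, -1.99]
wrist_force: [4.2, 5.1, 0.3]
width: 0.0174
```

Emit:
{"op": "step_arm", "data": {"plan": [[[-11.6, 1.5, 0, 0, 0], [-22.5, 6, 0, 0, 0], [-31.8, 13.2, 0, 0, 0], [-39, 22.5, 0, 0, 0], [-43.5, 33.4, 0, 0, 0], [-45, 45, 0, 0, 0], [-43.5, 56.6, 0, 0, 0], [-39, 67.5, 0, 0, 0]]]}}

```text
time: 31.98
tool_pos: [0.3756, 0.268, 0.1246]
ee_rot: [-3.14, -0.011, -1.989]
wrist_force: [-7.9, -3.7, 11.8]
width: 0.0175
```

Emit:
{"op": "step_arm", "data": {"plan": [[[7.2, 9.3, 0, 0, 0], [16.5, 16.5, 0, 0, 0], [27.3, 21, 0, 0, 0], [39, 22.5, 0, 0, 0], [50.6, 21, 0, 0, 0], [61.5, 16.5, 0, 0, 0], [70.8, 9.3, 0, 0, 0], [77.9, 0, 0, 0, 0]]]}}

```text
time: 32.65
tool_pos: [0.4559, 0.2714, 0.1245]
ee_rot: [-3.14, -0.002, -1.988]
wrist_force: [-4.5, 3.3, 6.5]
width: 0.0175
```

```bash
python3 -c "
from h import *; st()"
```

```text
t 32.65 pos [455.9 271.4 124.5] rot [-3.1401e+00 -1.7000e-03 -1.9881e+00] F [-4.5  3.3  6.5] w 17.5 q [ 0.43  0.07  1.55 -0.    1.52 -2.29]
```

Emit:
{"op": "step_arm", "data": {"plan": [[[4.5, -10.9, 0, 0, 0], [6, -22.5, 0, 0, 0], [4.5, -34.1, 0, 0, 0], [0, -45, 0, 0, 0], [-7.2, -54.3, 0, 0, 0], [-16.5, -61.5, 0, 0, 0], [-27.3, -66, 0, 0, 0], [-39, -67.5, 0, 0, 0]]]}}

```text
time: 33.32
tool_pos: [0.4195, 0.2032, 0.1246]
ee_rot: [-3.132, 0.002, -1.99]
wrist_force: [4.9, 5.3, 1.4]
width: 0.0174
```

Emit:
{"op": "step_arm", "data": {"plan": [[[-11.6, 1.5, 0, 0, 0], [-22.5, 6, 0, 0, 0], [-31.8, 13.2, 0, 0, 0], [-39, 22.5, 0, 0, 0], [-43.5, 33.4, 0, 0, 0], [-45, 45, 0, 0, 0], [-43.5, 56.6, 0, 0, 0], [-39, 67.5, 0, 0, 0]]]}}

```text
time: 33.98
tool_pos: [0.3756, 0.268, 0.1247]
ee_rot: [-3.14, -0.011, -1.99]
wrist_force: [-7.8, -4.2, 12.3]
width: 0.0173
```

Emit:
{"op": "step_arm", "data": {"plan": [[[7.2, 9.3, 0, 0, 0], [16.5, 16.5, 0, 0, 0], [27.3, 21, 0, 0, 0], [39, 22.5, 0, 0, 0], [50.6, 21, 0, 0, 0], [61.5, 16.5, 0, 0, 0], [70.8, 9.3, 0, 0, 0], [77.9, 0, 0, 0, 0]]]}}

```text
time: 34.65
tool_pos: [0.4559, 0.2714, 0.1245]
ee_rot: [-3.14, -0.002, -1.988]
wrist_force: [-4.1, 4.1, 6.3]
width: 0.0176
```

Emit:
{"op": "step_arm", "data": {"plan": [[[4.5, -10.9, 0, 0, 0], [6, -22.5, 0, 0, 0], [4.5, -34.1, 0, 0, 0], [0, -45, 0, 0, 0], [-7.2, -54.3, 0, 0, 0], [-16.5, -61.5, 0, 0, 0], [-27.3, -66, 0, 0, 0], [-39, -67.5, 0, 0, 0]]]}}

```text
time: 35.32
tool_pos: [0.4194, 0.2032, 0.1246]
ee_rot: [-3.132, 0.002, -1.99]
wrist_force: [5.3, 5.8, 1.6]
width: 0.0173
```

Emit:
{"op": "step_arm", "data": {"plan": [[[-11.6, 1.5, 0, 0, 0], [-22.5, 6, 0, 0, 0], [-31.8, 13.2, 0, 0, 0], [-39, 22.5, 0, 0, 0], [-43.5, 33.4, 0, 0, 0], [-45, 45, 0, 0, 0], [-43.5, 56.6, 0, 0, 0], [-39, 67.5, 0, 0, 0]]]}}

```text
time: 35.98
tool_pos: [0.3756, 0.268, 0.1246]
ee_rot: [-3.14, -0.011, -1.99]
wrist_force: [-8.0, -4.0, 11.3]
width: 0.0173
```

Emit:
{"op": "step_arm", "data": {"plan": [[[7.2, 9.3, 0, 0, 0], [16.5, 16.5, 0, 0, 0], [27.3, 21, 0, 0, 0], [39, 22.5, 0, 0, 0], [50.6, 21, 0, 0, 0], [61.5, 16.5, 0, 0, 0], [70.8, 9.3, 0, 0, 0], [77.9, 0, 0, 0, 0]]]}}

```text
time: 36.65
tool_pos: [0.4558, 0.2715, 0.1245]
ee_rot: [-3.14, -0.001, -1.988]
wrist_force: [-4.0, 3.9, 5.9]
width: 0.0174
```

```bash
python3 -c "
from h import *; st()"
```

```text
t 36.65 pos [455.8 271.5 124.5] rot [-3.1398e+00 -1.4000e-03 -1.9880e+00] F [-4.   3.9  5.9] w 17.4 q [ 0.43  0.07  1.55 -0.    1.52 -2.29]
```

Fourth turn back, plus 15° (towards home).

Emit:
{"op": "step_arm", "data": {"plan": [[[4.5, -10.9, 0, 0, 0], [6, -22.5, 0, 0, 0], [4.5, -34.1, 0, 0, 0], [0, -45, 0, 0, 0], [-7.2, -54.3, 0, 0, 0], [-16.5, -61.5, 0, 0, 0], [-27.3, -66, 0, 0, 0], [-39, -67.5, 0, 0, 0]]]}}

```text
time: 37.32
tool_pos: [0.4193, 0.2033, 0.1246]
ee_rot: [-3.132, 0.002, -1.99]
wrist_force: [4.5, 5.0, 0.4]
width: 0.0175
```

Emit:
{"op": "step_arm", "data": {"plan": [[[-11.6, 1.5, 0, 0, 0], [-22.5, 6, 0, 0, 0], [-31.8, 13.2, 0, 0, 0], [-39, 22.5, 0, 0, 0], [-43.5, 33.4, 0, 0, 0], [-45, 45, 0, 0, 0], [-43.5, 56.6, 0, 0, 0], [-39, 67.5, 0, 0, 0]]]}}

```text
time: 37.98
tool_pos: [0.3756, 0.2679, 0.1246]
ee_rot: [-3.14, -0.011, -1.99]
wrist_force: [-7.2, -3.5, 11.5]
width: 0.0169
```

Emit:
{"op": "step_arm", "data": {"plan": [[[7.2, 9.3, 0, 0, 0], [16.5, 16.5, 0, 0, 0], [27.3, 21, 0, 0, 0], [39, 22.5, 0, 0, 0], [50.6, 21, 0, 0, 0], [61.5, 16.5, 0, 0, 0], [70.8, 9.3, 0, 0, 0], [77.9, 0, 0, 0, 0]]]}}

```text
time: 38.65
tool_pos: [0.4558, 0.2715, 0.1245]
ee_rot: [-3.14, -0.001, -1.988]
wrist_force: [-3.0, 3.5, 6.0]
width: 0.0176
```

Emit:
{"op": "step_arm", "data": {"plan": [[[2.5, -5.3, 0, 0, 0], [4.5, -10.9, 0, 0, 0], [4.5, -10.9, 0, 0, 0], [4.5, -10.9, 0, 0, 0]]]}}

```text
time: 38.98
tool_pos: [0.4606, 0.2592, 0.1245]
ee_rot: [-3.137, -0.003, -1.99]
wrist_force: [-1.4, 2.2, 5.1]
width: 0.0173
```

```bash
python3 -c "
from h import *; st()"
```

```text
t 38.98 pos [460.6 259.2 124.5] rot [-3.1374e+00 -2.6000e-03 -1.9897e+00] F [-1.4  2.2  5.1] w 17.3 q [ 0.41  0.07  1.55 -0.    1.52 -2.31]
```

Emit:
{"op": "step_arm", "data": {"plan": [[[1.2, -6.1, 0, 0, 0], [1.5, -12.4, 0, 0, 0], [1.5, -12.4, 0, 0, 0]]]}}

```text
time: 39.23
tool_pos: [0.4618, 0.247, 0.1245]
ee_rot: [-3.138, -0.002, -1.99]
wrist_force: [-2.4, 4.3, 4.9]
width: 0.0175
```

Emit:
{"op": "step_arm", "data": {"plan": [[[-0.2, -3.2, 0, 0, 0], [-0.6, -6.2, 0, 0, 0], [-0.6, -6.2, 0, 0, 0]]]}}

```text
time: 39.48
tool_pos: [0.4612, 0.2414, 0.1245]
ee_rot: [-3.138, -0.001, -1.989]
wrist_force: [-1.0, 4.1, 5.0]
width: 0.0179
```

Emit:
{"op": "step_arm", "data": {"plan": [[[-0.6, -3, 0, 0, 0], [-1.4, -6.2, 0, 0, 0], [-1.4, -6.2, 0, 0, 0]]]}}

```text
time: 39.73
tool_pos: [0.46, 0.2362, 0.1246]
ee_rot: [-3.138, 0.001, -1.989]
wrist_force: [-0.9, 6.7, 4.9]
width: 0.0176
```

```bash
python3 -c "
from h import *; st()"
```

```text
t 39.73 pos [460.  236.2 124.6] rot [-3.1383e+00  1.2000e-03 -1.9889e+00] F [-0.9  6.7  4.9] w 17.6 q [ 0.37  0.04  1.58 -0.    1.52 -2.36]
```

Emit:
{"op": "step_arm", "data": {"plan": [[[-1, -3, 0, 0, 0], [-2.2, -5.5, 0, 0, 0], [-2.2, -5.5, 0, 0, 0], [-2.2, -5.5, 0, 0, 0]]]}}

```text
time: 40.07
tool_pos: [0.4587, 0.233, 0.1249]
ee_rot: [-3.138, 0.007, -1.988]
wrist_force: [1.8, 11.7, 3.5]
width: 0.0174
```

```bash
python3 -c "
from h import *; st(); w=snap('wrist','w9'); t=snap('top','t9'); s=snap('scene','s9')"
```

```text
t 40.07 pos [458.7 233.  124.9] rot [-3.1378  0.0066 -1.9879] F [ 1.8 11.7  3.5] w 17.4 q [ 0.36  0.03  1.59  0.    1.51 -2.37]
```

Home stop reached: the force rose to 12 N and motion stopped. Backing the handle off within the socket play so the crank is relaxed, then releasing and re-gripping the boss.

Emit:
{"op": "step_arm", "data": {"plan": [[[1, 4, 0, 0, 0], [2, 8, 0, 0, 0], [2.4, 11, 0, 0, 0], [2.4, 11, 0, 0, 0], [2.4, 11, 0, 0, 0]]]}}

```text
time: 40.63
tool_pos: [0.4604, 0.2388, 0.1245]
ee_rot: [-3.136, -0.006, -1.99]
wrist_force: [-0.9, 0.9, 6.9]
width: 0.0177
```

Emit:
{"op": "step_arm", "data": {"plan": [[[0, 0, 0, 0, 50], [0, 0, 0, 0, 50], [0, 0, 0, 0, 50], [0, 0, 0, 0, 50], [0, 0, 0, 0, 50], [0, 0, 30, 0, 50], [0, 0, 60, 0, 50], [0, 0, 70, 0, 50]]]}}

```text
time: 41.3
tool_pos: [0.4611, 0.2405, 0.1971]
ee_rot: [-3.134, -0.001, -1.989]
wrist_force: [0.6, 1.0, 0.9]
width: 0.0468
```

Emit:
{"op": "step_arm", "data": {"plan": [[[-10, 2, 0, -0.12, 60], [-20, 4, 0, -0.24, 60], [-30, 6, 0, -0.36, 60], [-44, 6, 0, -0.48, 60], [-44, 6, 0, -0.6, 60], [-44, 6, 0, -0.72, 60], [-44, 6, 0, -0.84, 60], [-44, 6, 0, -0.96, 60]]]}}

```text
time: 41.97
tool_pos: [0.4151, 0.2458, 0.1921]
ee_rot: [-3.138, -0.007, -2.955]
wrist_force: [0.6, -0.6, -0.4]
width: 0.0566
```

Emit:
{"op": "step_arm", "data": {"plan": [[[0, 0, 0, -0.1, 60], [0, 0, 0, -0.22, 60], [0, 0, 0, -0.32, 60], [0, 0, 0, -0.32, 60], [0, 0, 0, -0.32, 60], [0, 0, 0, -0.32, 60]]]}}

```text
time: 42.47
tool_pos: [0.4154, 0.2458, 0.1925]
ee_rot: [-3.137, -0.007, 3.016]
wrist_force: [0.5, 0.1, 0.3]
width: 0.0565
```

```bash
python3 - <<'E'
from h import *
st(); w=snap('wrist','w10')
np.save('w10.npy',{k:w[k] for k in('frame','C','Rc','camera_matrix','k1')},allow_pickle=True)
for a in (-18,-10,-5,0): print(a,proj(w,[.4155+.045*np.cos(np.radians(a)),.2483+.045*np.sin(np.radians(a)),.156]))
b=proj(w,[.4155,.2483,.142]); print(b); x,y=b.astype(int); 
im=cv2.resize(w['frame'][y-40:y+80,x-70:x+70],(700,600),interpolation=cv2.INTER_CUBIC); print('crop org',x-70,y-40,'x5')
cv2.imwrite('pics/c6.png',im[:,:,::-1])
E
```

```text
t 42.47 pos [415.4 245.8 192.5] rot [-3.1375 -0.0065  3.0164] F [0.5 0.1 0.3] w 56.5 q [ 0.42 -0.05  1.54 -0.    1.66 -1.03]
-18 [310.62455754 343.52697553]
-10 [320.75250423 344.64167573]
-5 [327.12670167 344.69152904]
0 [333.48529877 344.242875  ]
[324.4690074  268.08056616]
crop org 254 228 x5
```

View pics/c6.png

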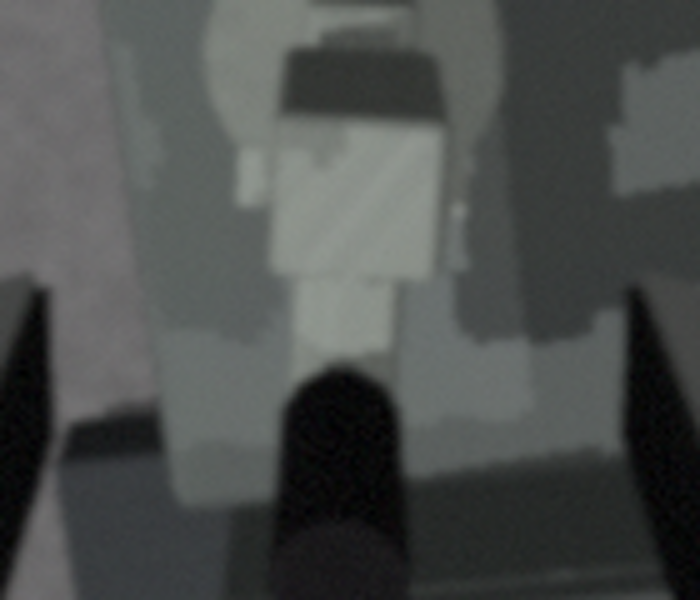

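Crop: the boss top is centred at about (359,198), rotated about 2° relative to the tool, so the crank is at about −9°, within play. Gripping the boss.

Emit:
{"op": "step_arm", "data": {"plan": [[[0.3, 2.7, 0, -0.03, 60], [0.3, 2.7, -25, -0.03, 60], [0.3, 2.7, -50, -0.03, 60], [0.3, 2.7, -70, -0.03, 60], [0.3, 2.7, -80, -0.03, 60], [0.3, 2.7, -80, -0.03, 60], [0.3, 2.7, -80, -0.03, 30], [0.3, 2.7, -80, -0.03, 0]]]}}

```text
time: 43.18
tool_pos: [0.4168, 0.249, 0.1145]
ee_rot: [-3.139, -0.004, 2.984]
wrist_force: [0.3, 1.3, 0.7]
width: 0.0468
```

Emit:
{"op": "step_arm", "data": {"plan": [[[0, 0, 0, 0, 0], [0, 0, 0, 0, 0], [0, 0, 0, 0, 0], [0, 0, 0, 0, 0], [0, 0, 0, 0, 0], [0, 0, 0, 0, 0]]]}}

```text
time: 43.68
tool_pos: [0.4163, 0.2485, 0.1138]
ee_rot: [-3.138, -0.005, 2.984]
wrist_force: [0.3, -1.5, 2.6]
width: 0.0215
```

```bash
python3 -c "
from h import *; st(); print(robot.get_obs()['wrist_torque'])"
```

```text
t 43.68 pos [416.3 248.5 113.8] rot [-3.1381 -0.0046  2.9842] F [ 0.3 -1.5  2.6] w 21.5 q [ 0.42 -0.02  1.66 -0.    1.5  -0.99]
[-0.1718373   0.11064212  0.01332365]
```

Emit:
{"op": "step_arm", "data": {"plan": [[[0, 0, 0, 0.05, 0], [0, 0, 0, 0.08, 0], [0, 0, 3, 0.08, 0], [0, 0, 7, 0.08, 0], [0, 0, 11, 0.08, 0], [0, 0, 15, 0.08, 0], [0, 0, 15, 0.08, 0]]]}}

```text
time: 44.27
tool_pos: [0.4159, 0.2488, 0.1287]
ee_rot: [-3.138, -0.006, 3.064]
wrist_force: [0.5, -0.0, -3.6]
width: 0.0218
```

```bash
python3 -c "
from h import *; st(); print(robot.get_obs()['wrist_torque'])"
```

```text
t 44.27 pos [415.9 248.8 128.7] rot [-3.1383 -0.0056  3.0639] F [ 0.5 -0.  -3.6] w 21.8 q [ 0.42 -0.03  1.64 -0.    1.53 -1.07]
[ 0.02127858 -0.00414007 -0.00949672]
```

Emit:
{"op": "step_arm", "data": {"plan": [[[0, 0, 10, 0, 0], [0, 0, 22, 0, 0], [0, 0, 35, 0, 0], [0, 0, 46, 0, 0], [0, 0, 46, 0, 0], [0, 0, 46, 0, 0]]]}}

```text
time: 44.77
tool_pos: [0.4164, 0.2489, 0.1754]
ee_rot: [-3.139, -0.004, 3.064]
wrist_force: [-0.8, 1.0, -3.6]
width: 0.0216
```

```bash
python3 -c "
from h import *; st(); t=snap('top','t10')"
```

```text
t 44.77 pos [416.4 248.9 175.4] rot [-3.1391 -0.0037  3.0642] F [-0.8  1.  -3.6] w 21.6 q [ 0.42 -0.05  1.57 -0.    1.63 -1.07]
```

Emit:
{"op": "step_arm", "data": {"plan": [[[24, -312, 0, -0.115, 0], [24, -312, 0, -0.115, 0], [24, -312, 0, -0.115, 0], [24, -312, 0, -0.115, 0], [24, -312, 0, -0.115, 0], [24, -312, 0, -0.115, 0], [24, -312, 0, -0.115, 0], [24, -312, 0, -0.115, 0]]]}}

```text
time: 45.48
tool_pos: [0.439, -0.0675, 0.173]
ee_rot: [-3.136, -0.007, 2.945]
wrist_force: [-0.0, 0.5, -3.4]
width: 0.0221
```

Emit:
{"op": "step_arm", "data": {"plan": [[[24, -312, 0, -0.115, 0], [24, -312, 0, -0.115, 0], [24, -312, 0, -0.115, 0], [24, -312, 0, -0.115, 0], [24, -312, 0, -0.115, 0], [24, -312, 0, -0.115, 0], [24, -312, 0, -0.115, 0], [24, -312, 0, -0.115, 0]]]}}

```text
time: 46.15
tool_pos: [0.4626, -0.3798, 0.1719]
ee_rot: [-3.137, -0.008, 2.831]
wrist_force: [0.4, 0.4, -3.1]
width: 0.0218
```

Emit:
{"op": "step_arm", "data": {"plan": [[[0, 0, 0, 0, 0], [0, 0, 0, 0, 0], [0, 0, 0, 0, 0], [0, 0, 0, 0, 0]]]}}

```text
time: 46.48
tool_pos: [0.4639, -0.3739, 0.1736]
ee_rot: [-3.139, -0.007, 2.836]
wrist_force: [0.7, -0.8, -3.6]
width: 0.0222
```

```bash
python3 - <<'E'
from h import *
st(); w=snap('wrist','w11')
g=w['frame'].max(2); 
for P in ([385.2,-422.7],[418.3,-298.2]):  # near mat corners as seen before
    print(P, proj(w,[P[0]/1e3,P[1]/1e3,.003]).round(1))
m=(g<32).astype(np.uint8); m[340:]=0
n,l,s_,c=cv2.connectedComponentsWithStats(m); 
for i in range(1,n):
    if s_[i,4]>1500:
        cs=max(cv2.findContours((l==i).astype(np.uint8),0,2)[0],key=cv2.contourArea)
        print(s_[i],cv2.approxPolyDP(cs,8,True)[:,0].tolist())
E
```

```text
t 46.48 pos [ 463.9 -373.9  173.6] rot [-3.1388 -0.0068  2.8355] F [ 0.7 -0.8 -3.6] w 22.2 q [-0.77  0.2   1.31 -0.01  1.64 -2.04]
[385.2, -422.7] [240.9 158.6]
[418.3, -298.2] [388.4 151.7]
[ 193    0  119   57 4567] [[193, 0], [207, 56], [311, 33], [305, 0]]
[ 243  153  144  140 7606] [[385, 158], [292, 159], [309, 162], [307, 176], [314, 165], [329, 186], [301, 188], [298, 202], [287, 187], [294, 176], [276, 174], [289, 159], [245, 159], [256, 292], [286, 275], [286, 245], [271, 243], [275, 235], [255, 225], [271, 223], [249, 213], [266, 200], [247, 202], [265, 195], [265, 209], [278, 203], [275, 215], [287, 208], [279, 242], [287, 230], [312, 235], [315, 218], [324, 220], [323, 233], [334, 233], [323, 242], [361, 244], [355, 281], [385, 287], [367, 232], [385, 240], [385, 174], [379, 188], [371, 170]]
[  59  194  117  102 6460] [[153, 194], [59, 207], [82, 248], [73, 253], [88, 295], [175, 283]]
```

The mat is unmoved (its corners match). Lowering.

Emit:
{"op": "step_arm", "data": {"plan": [[[0, -2, -35, 0, 0], [0, -2, -65, 0, 0], [0, -2, -90, 0, 0], [0, -2, -105, 0, 0], [0, -2, -115, 0, 0], [0, -2, -121, 0, 0], [0, -2, -124, 0, 0], [0, -2, -124, 0, 0]]]}}

```text
time: 47.2
tool_pos: [0.4643, -0.3773, 0.0506]
ee_rot: [-3.137, -0.005, 2.835]
wrist_force: [0.1, 0.3, -2.3]
width: 0.0218
```

```bash
python3 -c "
from h import *; st()"
```

```text
t 47.2 pos [ 464.3 -377.3   50.6] rot [-3.1374 -0.005   2.8347] F [ 0.1  0.3 -2.3] w 21.8 q [-0.77  0.27  1.47 -0.01  1.4  -2.04]
```

Emit:
{"op": "step_arm", "data": {"plan": [[[0, 0, -1, 0, 0], [0, 0, -2, 0, 0], [0, 0, -2, 0, 0], [0, 0, -2, 0, 0]]]}}

```text
time: 47.53
tool_pos: [0.4641, -0.3778, 0.0487]
ee_rot: [-3.137, -0.005, 2.834]
wrist_force: [0.1, -0.8, -4.7]
width: 0.022
```

```bash
python3 -c "
from h import *; st()"
```

```text
t 47.53 pos [ 464.1 -377.8   48.7] rot [-3.1372 -0.0048  2.8341] F [ 0.1 -0.8 -4.7] w 22.0 q [-0.77  0.27  1.47 -0.01  1.4  -2.04]
```

Emit:
{"op": "step_arm", "data": {"plan": [[[0, 0, -1, 0, 0], [0, 0, -2.5, 0, 0], [0, 0, -2.5, 0, 0], [0, 0, -2.5, 0, 0]]]}}

```text
time: 47.87
tool_pos: [0.4642, -0.3778, 0.0468]
ee_rot: [-3.137, -0.005, 2.834]
wrist_force: [-1.7, 1.5, 5.0]
width: 0.0218
```

```bash
python3 -c "
from h import *; st()"
```

```text
t 47.87 pos [ 464.2 -377.8   46.8] rot [-3.1371 -0.0045  2.8341] F [-1.7  1.5  5. ] w 21.8 q [-0.77  0.28  1.47 -0.01  1.4  -2.04]
```

Contact at the predicted height (46.8). Releasing and withdrawing.

Emit:
{"op": "step_arm", "data": {"plan": [[[0, 0, 0, 0, 60], [0, 0, 0, 0, 60], [0, 0, 0, 0, 60], [0, 0, 0, 0, 60], [0, 0, 0, 0, 60], [0, 0, 30, 0, 60], [0, 0, 70, 0, 60], [0, 0, 110, 0, 60]]]}}

```text
time: 48.53
tool_pos: [0.4629, -0.3765, 0.1548]
ee_rot: [-3.14, -0.01, 2.834]
wrist_force: [1.0, -0.4, 0.1]
width: 0.0565
```

Emit:
{"op": "step_arm", "data": {"plan": [[[-40, 0, 60, 0, 60], [-80, 0, 80, 0, 60], [-120, 0, 80, 0, 60], [-120, 0, 80, 0, 60], [-120, 0, 80, 0, 60], [-120, 0, 80, 0, 60], [-120, 0, 80, 0, 60], [-120, 0, 80, 0, 60]]]}}

```text
time: 49.2
tool_pos: [0.3445, -0.377, 0.2342]
ee_rot: [-3.139, -0.007, 2.835]
wrist_force: [0.1, -0.9, 0.0]
width: 0.0564
```

```bash
python3 - <<'E'
from h import *
st(); s=snap('scene'); t=snap('top'); im=s['frame']
def c(f,x0,y0,w,h,W,H): return cv2.resize(f[y0:y0+h,x0:x0+w],(W,H),interpolation=cv2.INTER_AREA if W<w else 2)
a=c(im,150,140,420,260,800,495)[:, :800]
b=c(t['frame'],90,120,380,200,400,210)
o=np.vstack([cv2.resize(a,(620,384)),np.hstack([b,np.zeros((210,220,3),np.uint8)])])
cv2.imwrite('pics/f.png',o[:,:,::-1])
# bystanders before/after
z=cv2.imread('pics/top0.png')[:,:,::-1]; d=np.abs(z.astype(int)-t['frame']).max(2)
for n,(x,y) in dict(jar=(232,278),bottle=(252,140),tip=(424,178)).items(): print(n,d[y-18:y+18,x-18:x+18].mean().round(1))
E
```

```text
t 49.2 pos [ 344.5 -377.   234.2] rot [-3.1393 -0.0073  2.8352] F [ 0.1 -0.9  0. ] w 56.4 q [-0.94 -0.    1.41 -0.01  1.74 -2.2 ]
jar 8.9
bottle 8.2
tip 8.1
```

View pics/f.png

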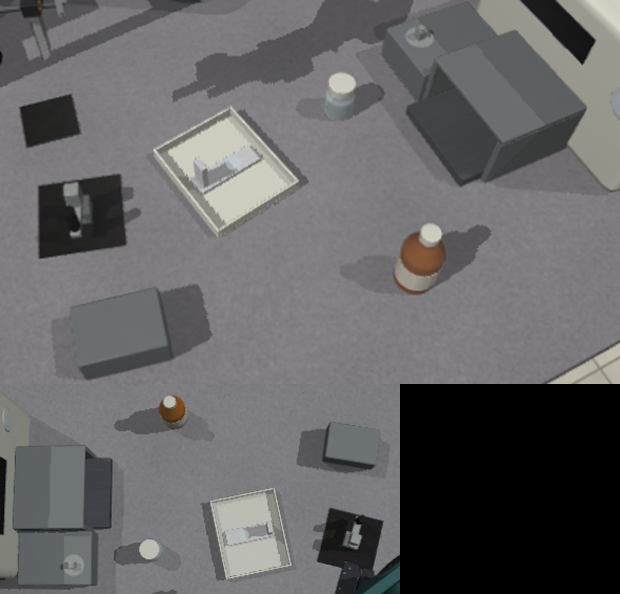

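The final view shows the carriage in, the bare shaft, the slider flat in the tray, the crank upright on its mat, and the bystanders in place. Handing in.

```bash
python3 -c "
from h import *; print(robot.close_job())"
```

```text
the job is handed in; nothing more can be done
None
```

I did the whole job in the order asked and handed it in at about 49 s of the 210 s allowed.

- **Winding out:** I fitted the crank and wound the carriage out until the handle force rose at the outer stop, just over four turns.
- **Sliders:** Only the middle slider was there. I drew it out with side and pull forces of about 3 N or less. The gripper pressed down on it with up to about 6 N in the channel, which I eased by raising the tool slightly. It lies flat in the tray, grip up.
- **Winding in:** I wound the empty carriage back until the handle force reached about 12 N at the home stop.
- **Crank:** I lifted it off with only its own weight on the wrist and stood it upright on the mat, which had not moved.

**Last checks:** The final scene and top pictures show:
- the carriage under the hood, the shaft bare and the slider in the tray;
- the crank standing on the largest black mat;
- the bottle, jar and tip box in their places. Their image areas differ only slightly from the first picture (about 8 grey levels on average), which I took as noise.

I judged both end stops from force and handle angle rather than measuring the shaft angle. The handle overran each stop by about 15–19°, against the roughly 10° of socket play I had expected, but by a similar amount at both ends. I noticed no grip slackening and saw no sign that the tray had moved. No check failed.

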